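# Set the rework bench for the next repair

### The job

Set this repair bench for the next job. Turn the ring binder's two stiff leaves over to the other side, one at a time, the upper leaf first and then the one under it, so both lie flat showing their other faces; slide the loose board plate along its jig until its hole is over the fixed pin and let it drop flat on the seat; and stand every fallen white bottle upright, cap up, in the long shallow tray beside the jar. Do not knock over the jar or shift the other things on the bench; a bottle may get knocked or the grip may slip, so check and put it right.

Things in the scene. Friction and masses are not known exactly. Their poses are not given: they have to be found in the camera images.
- binder: An open ring binder fixed to the bench, black cover 185 x 255 x 3 mm, with a white page block 23 mm high on each side of three steel rings. Origin: centre of its underside; the rings' axis runs along its x axis, 30 mm above the bench; rings reach 46 mm high. The unturned leaves lie on its -y side.
- leaf_top (a joint): Angle of the upper leaf about the rings' axis: 0 lying unturned on the binder's -y side, 1.57 standing up, 3.14 lying turned on the +y side. It swings freely and falls softly to whichever side it leans. Leaf 150 mm along the rings, reaching 110 mm from the axis, 60 g; unturned its mid-plane is 33 mm above the bench, turned 27 mm.
- leaf_top_tab (a point): Pull tab of the upper leaf: 24 mm wide along the rings' axis, 4 mm thick, standing 33 mm out from the leaf's free edge; the point is at mid-width and mid-thickness, 131 mm from the rings' axis, 12 mm from the tab's end, at +45 mm on the binder's x axis. x axis along the rings; -y axis from rings to tab; z up while unturned, down once turned. Free space below it.
- leaf_low (a joint): Angle of the lower leaf about the rings' axis: 0 lying unturned on the binder's -y side, 1.57 standing up, 3.14 lying turned on the +y side. It swings freely and falls softly to whichever side it leans. Same size as the upper; unturned its mid-plane is 27 mm above the bench, turned 33 mm. It must not be lifted through the upper leaf.
- leaf_low_tab (a point): Pull tab of the lower leaf: 24 mm wide along the rings' axis, 4 mm thick, standing 33 mm out from the leaf's free edge; the point is at mid-width and mid-thickness, 131 mm from the rings' axis, 12 mm from the tab's end, at -45 mm on the binder's x axis. x axis along the rings; -y axis from rings to tab; z up while unturned, down once turned. Free space below it.
- jig: A grey stepped jig block fixed to the bench, 230 x 90 mm. Origin: centre of its underside. Its half on the -x side is a ledge 20 mm high, its half on the +x side a seat 12 mm high; the step is at its x = 0. The loose plate starts on the ledge.
- jig_pin (a point): Top centre of the jig's upright steel pin, 10 mm in diameter, rounded edge, 43 mm past the step on the jig's x axis; its top is 20 mm above the bench, level with the ledge, 8 mm above the seat.
- plate_hole (a point): The loose aluminium plate, 100 (x) x 70 (y) x 6 mm, 160 g: centre of its 14 mm through hole, on the plate's underside. The hole is 10 mm behind the plate's middle (towards its own -x). x axis: along the plate, within about 10 degrees of the jig's x axis at the start. Seated, the plate's rear edge clears the step by 3 mm when both are square and the hole is centred on the pin.
- plate_lug (a point): Centre of the plate's upright black grip lug, 30 (x) x 10 (y) x 28 mm tall, standing on the plate; the point is 20 mm above the plate's underside, 14 mm below the lug's top, and 32 mm ahead (+x) of the hole.
- tray: A grey shallow tray fixed to the bench, 110 (x) x 310 (y) mm, rim 12 mm high, walls and floor 4 mm thick, wide open above. Origin: centre of its underside; y along its length.
- jar: A low amber glass jar with white lid, 40 mm across and 50 mm high, 350 g, standing in the tray near its -y end. Origin: centre of its base. To stay standing.
- bottle0_mid (a point): White square plastic bottle with round screw cap, lying on one of its flat sides at the start, cap pointing roughly away from the robot (or absent: None). Body 44 x 44 mm in section, 74 mm long, then cap (29 mm across) up to 100 mm in all; 140 g. The point is on its long axis, 50 mm from the flat base and from the cap's end; z axis from base to cap, x and y axes square to the flat sides.
- bottle1_mid (a point): White square plastic bottle with round screw cap, lying on one of its flat sides at the start, cap pointing roughly away from the robot (or absent: None). Body 44 x 44 mm in section, 74 mm long, then cap (29 mm across) up to 100 mm in all; 140 g. The point is on its long axis, 50 mm from the flat base and from the cap's end; z axis from base to cap, x and y axes square to the flat sides.
- bottle2_mid (a point): White square plastic bottle with round screw cap, lying on one of its flat sides at the start, cap pointing roughly away from the robot (or absent: None). Body 44 x 44 mm in section, 74 mm long, then cap (29 mm across) up to 100 mm in all; 140 g. The point is on its long axis, 50 mm from the flat base and from the cap's end; z axis from base to cap, x and y axes square to the flat sides.
- can: A squat blue can beyond the binder, 60 mm across, 70 mm high; leave alone. Origin: centre of its base.
- carton: A cardboard carton at the back, 45 x 130 mm, 45 mm high; leave alone. Origin: centre of its base.
- meter: A yellow hand meter lying flat at the back, 140 x 75 x 35 mm; leave alone. Origin: centre of its underside.
- spool: A steel-grey solder spool lying flat near the robot, 52 mm across, 18 mm high; leave alone. Origin: centre of its underside.
- driver: A screwdriver about 160 mm long lying on the bench nearer the robot than the binder; leave alone. Origin: under its middle.
Not all that is in view belongs to the job. What is shaped like the part that bears bottle2_mid but black, green or turquoise is not meant.

How it is judged:
By the outcome, as a careful person would: the job done as asked, in the order asked, and still so for the second after the job is handed in, with the robot touching nothing.
Of bottle0, bottle1, bottle2 only 2 to 3 are there at a start; the rules pass over those that are not, and their reading is None.
At some moment in a run one of bottle0, bottle1, bottle2 may be knocked a few centimetres aside while the robot is not near it.
Once in a run the grip may slacken for a moment while it holds something.
It also fails if it takes over 210 s, if anything falls off the work surface, if the arm or the gripper's body presses on something with over 40 N, if the wrist force passes 120 N, or if a joint passes its speed limit or range.

### The arm

A 6-joint arm with a two-finger parallel gripper is mounted at the origin on the work surface. World frame = base frame: x ahead of the robot, y to its left, z up, the work surface at z = 0. Lengths are in mm, angles in rad, forces in N, time in s.
With the tool pointing down it reaches from about 250 to 775 mm from the base axis. Payload 8.9 kg.
Tool frame: the origin (TCP) lies at the very end of the fingers, on their centre line; the grasp point (between the pads) lies 19 mm behind it; z points along the fingers, y is the direction in which the jaws open and shut (so a half turn about z gives the same grasp; the last joint's range is limited). The gripper opens to 85 mm and grips with 20 to 120 N. Pads are 22 mm wide; open, the fingers measure 114 mm over their backs; the gripper's body (76 mm by 85 mm) begins 54 mm behind the grasp point. The pads swing forward as they close: fully open they stand 13 mm farther back than shut.
Start: joints at [0.979, 0.291, -0.153, 1.127, 0, 1.431], TCP at [229.674, 472.095, 196.105] pointing down, gripper open.
Joint ranges: [-2.52, 2.52], [-0.91, 1.74], [-1.3, 1.37], [-1.96, 2.02], [-1.52, 1.47], [-3.14, 3.14]. Speed limits (rad/s): [2.22, 2.22, 2.79, 3.14, 3.14, 3.14].

### API

Orientations are given as a unit quaternion [x, y, z, w].
In Python, from rig import r, imaging, job gives the robot as it stands.
- The arm moves only by the shell command python3 -m crank 'ROWS' [FORCE]. ROWS is text: rows parted by semicolons, each of 5 numbers parted by spaces: the gripper command: -1 is shut, 1 is fully open, values between are in proportion, then the shift along the world's x, y, z in mm, then the turn about the world's z in rad. A call has 1 to 20 rows; each row is the pose to reach, as a shift and turn from the pose measured when the call began; what a row does not reach only later rows make up. A row lasts 1/8 s, in which the tool goes at most 62.5 mm and 10.7 degrees, less where a joint would pass 70% of its speed; a pose out of reach is approached as far as the arm can. A call with a gripper value outside its range is refused whole. The fingers move at their own pace and stop on an object; FORCE is the grip in N (left out, the last holds). Time passes only in rows, so rows that repeat a pose let the fingers close. It gives the time, the measured TCP pose, the force and the opening at its end, in the units of the state.
- r.state(): the state, without advancing time (a new reading comes with each control period).
- imaging.read_camera(name): name is "scene" or "top"; returns a dict with "img" (384x512x3 uint8, red, green, blue), "fx", "fy", "cx", "cy" (pixels), "position" and "rotation" of the camera in the world. Camera axes: x right, y down, z forward; pixel columns grow to the right and rows downward; lengths in mm; the calibration is good to about 2 mm. A picture is of the moment at which its call begins. There is no depth.
- job.close_job(): hands the job in, once; it reports no verdict.
The state is a dict: "time": time; "joints": joint angles; "dq": joint speeds; "tau": joint torques, N m; "ee_pos": TCP position; "tcp_rot": TCP orientation; "contact_force": force on the tool from outside, world axes, zero at the start; "ft_torque": the same for the moment, N m; "grip_width": finger opening in mm.
Only numpy, scipy, OpenCV 4.12 (cv2) and the standard library are available. Lean on these libraries where they do the work, as an engineer would, in place of code of your own. Each camera call takes 0.05 s, during which the arm holds its last target.

## Working session

There is one attempt and no reset: what is moved stays moved. The work goes in short steps, Python scripts to look and compute and a shell command to move; the robot and the scene stay as the last step left them, time stands still between calls to the robot, and variables do not carry over. Pictures are saved under pics/ and viewed, and the job is handed in when it is done.

```bash
ls -la; mkdir -p pics; python3 - <<'E'
from rig import r, imaging, job
import cv2
for n in ("scene","top"):
    c=imaging.read_camera(n)
    cv2.imwrite(f"pics/{n}0.png",cv2.resize(c["img"][:,:,::-1],(800,600),interpolation=cv2.INTER_CUBIC))
    print(n,{k:c[k] for k in c if k!="img"})
print(r.state())
E
```

```text
total 12
drwxr-xr-x  3 agent agent 4096 Dec  6 13:57 .
drwxr-xr-x 23 root  root  4096 Dec  6 13:57 ..
drwxr-xr-x  2 agent agent 4096 Dec  6 13:57 pics
scene {'fx': 482.83962853628014, 'fy': 482.83962853628014, 'cx': 262.92456838989216, 'cy': 193.26282119237737, 'position': array([1119.42003066,  792.18714844,  953.54410201]), 'rotation': array([ 0.29161822,  0.86492868, -0.38769967, -0.12863186])}
top {'fx': 420.9593694894837, 'fy': 420.9593694894837, 'cx': 250.29734534589383, 'cy': 186.61931180199178, 'position': array([ 394.53539145,   11.13660019, 1283.73292119]), 'rotation': array([ 0.71108179, -0.70102742,  0.04513669, -0.02976463])}
{'time': 0.1, 'joints': array([ 9.78675471e-01,  2.91214261e-01, -1.54012180e-01,  1.12667850e+00,
        4.19663385e-06,  1.43148110e+00]), 'dq': array([-6.87116479e-04, -1.36107119e-03,  1.53349047e-03, -6.21894949e-04,
        3.39616061e-05,  2.65583046e-04]), 'tau': array([ 2.34676721e-03, -5.37979102e+01,  3.31918967e+01,  9.25547385e-03,
       -1.03630043e-04, -6.69797657e-07]), 'ee_pos': array([229.45878321, 471.75514978, 195.60920483]), 'tcp_rot': array([ 2.24473566e-01,  9.74480021e-01, -5.16900974e-04, -2.00191642e-04]), 'contact_force': array([0.19754314, 0.42595125, 0.01205171]), 'ft_torque': array([ 0.04204398, -0.00462164, -0.02514055]), 'grip_width': 85.31124960646167}
```

View pics/scene0.png

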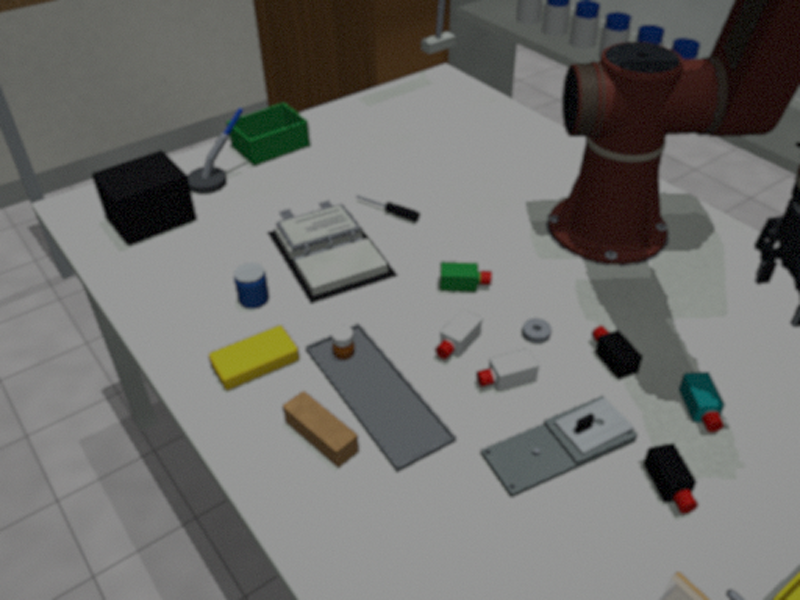

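View pics/top0.png

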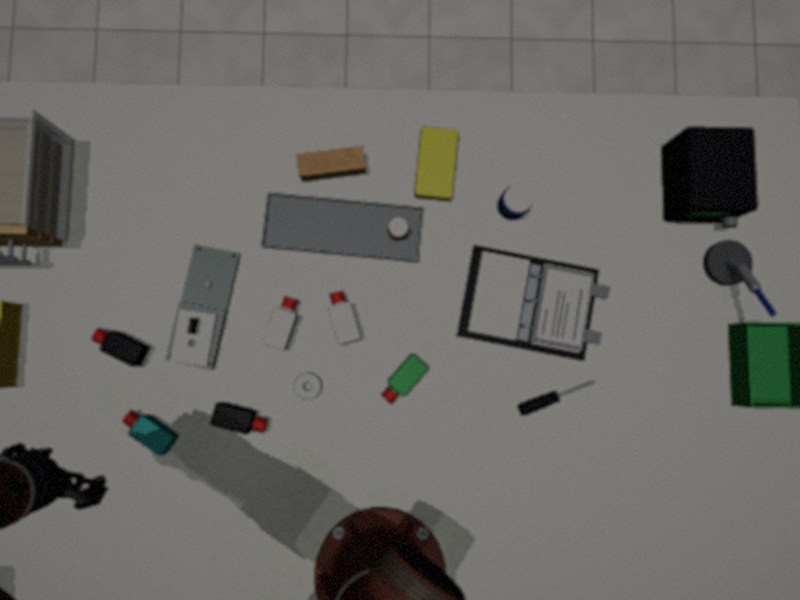

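The scene shows two white bottles, at about (285,322) and (345,318) in the 800 px top view. The black, turquoise and green ones are decoys. Next I'll enlarge crops to measure.

```bash
cat > h.py <<'E'
from rig import r, imaging, job
import numpy as np, cv2
from scipy.spatial.transform import Rotation as R
def cam(n): return imaging.read_camera(n)
def proj(c,P):
    P=np.atleast_2d(np.asarray(P,float)); q=R.from_quat(c["rotation"]).inv().apply(P-c["position"])
    return np.c_[c["fx"]*q[:,0]/q[:,2]+c["cx"],c["fy"]*q[:,1]/q[:,2]+c["cy"]]
def w(c,uv,z):
    uv=np.atleast_2d(np.asarray(uv,float)); d=np.c_[(uv[:,0]-c["cx"])/c["fx"],(uv[:,1]-c["cy"])/c["fy"],np.ones(len(uv))]
    d=R.from_quat(c["rotation"]).apply(d); t=(z-c["position"][2])/d[:,2]
    return c["position"]+t[:,None]*d
def crop(c,x0,y0,x1,y1,k,name,overlay=[]):
    im=cv2.resize(c["img"][y0:y1,x0:x1,::-1],None,fx=k,fy=k,interpolation=cv2.INTER_CUBIC)
    for poly,col in overlay:
        q=(proj(c,poly)-[x0,y0]+0.5)*k
        cv2.polylines(im,[np.round(q).astype(int)],True,col,1)
    for i in range(x0,x1,10):
        cv2.line(im,((i-x0)*k,0),((i-x0)*k,6 if i%50 else 14),(255,0,255),1)
        if i%50==0: cv2.putText(im,str(i),((i-x0)*k+2,24),0,.4,(255,0,255),1)
    for j in range(y0,y1,10):
        cv2.line(im,(0,(j-y0)*k),(6 if j%50 else 14,(j-y0)*k),(255,0,255),1)
        if j%50==0: cv2.putText(im,str(j),(16,(j-y0)*k+4),0,.4,(255,0,255),1)
    cv2.imwrite("pics/"+name,im)
def box(cx,cy,yaw,x0,x1,y0,y1,z):
    c,s=np.cos(yaw),np.sin(yaw)
    return [[cx+c*a-s*b,cy+s*a+c*b,z] for a,b in((x0,y0),(x1,y0),(x1,y1),(x0,y1))]
E
python3 - <<'E'
from h import *
t=cam("top"); s=cam("scene")
np.set_printoptions(precision=2,suppress=True)
print(R.from_quat(t["rotation"]).as_matrix())
print(w(t,[[250,186],[300,186],[250,100]],0))
crop(t,285,150,395,240,7,"t_binder.png")
crop(t,95,145,245,245,5,"t_mid.png")
crop(s,165,120,265,200,8,"s_binder.png")
crop(s,265,180,425,320,5,"s_mid.png")
E
```

```text
[[ 0.01 -0.99  0.11]
 [-1.   -0.02 -0.02]
 [ 0.02 -0.11 -0.99]]
[[ 533.21  -14.98    0.  ]
 [ 535.59 -168.81    0.  ]
 [ 804.44  -11.42    0.  ]]
```

View pics/t_binder.png

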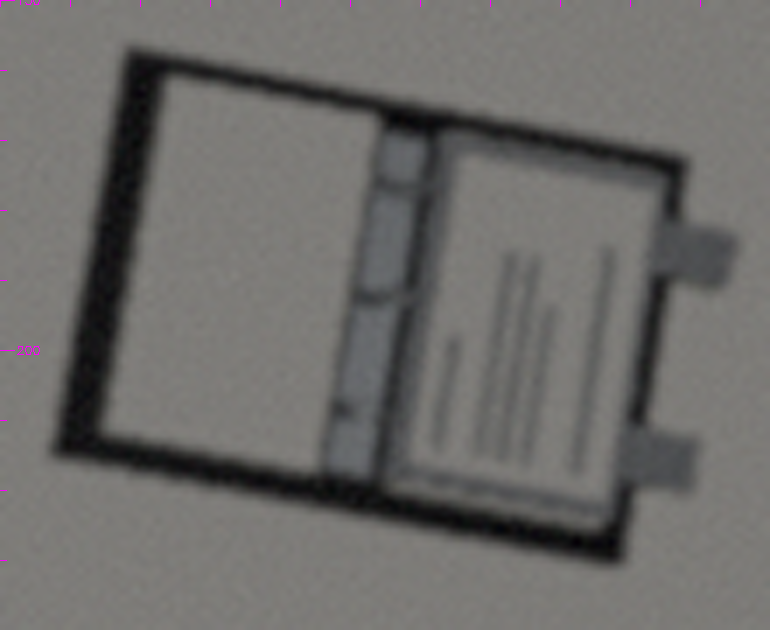

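View pics/t_mid.png

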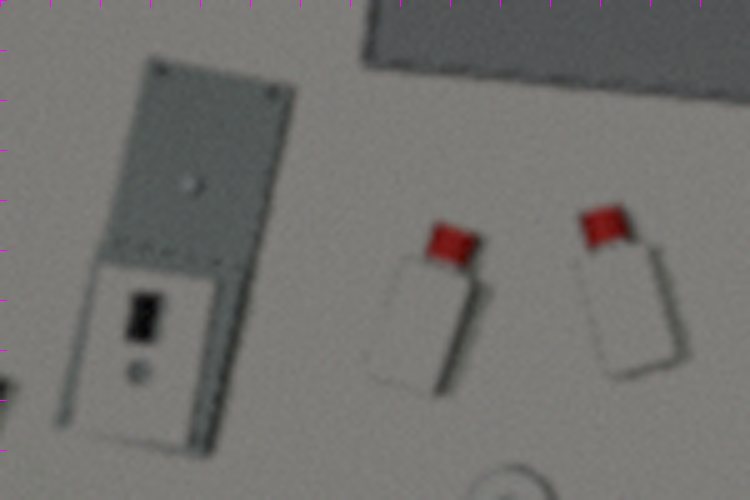

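View pics/s_binder.png

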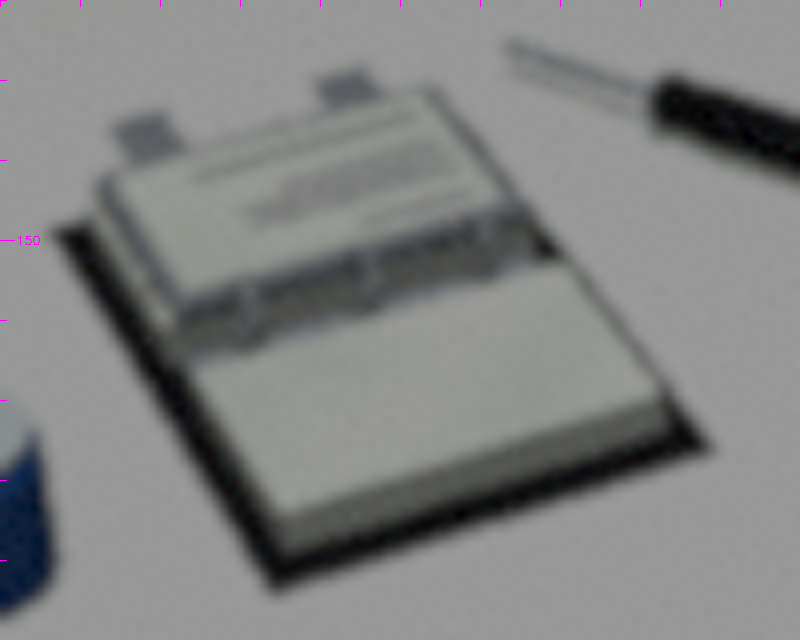

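View pics/s_mid.png

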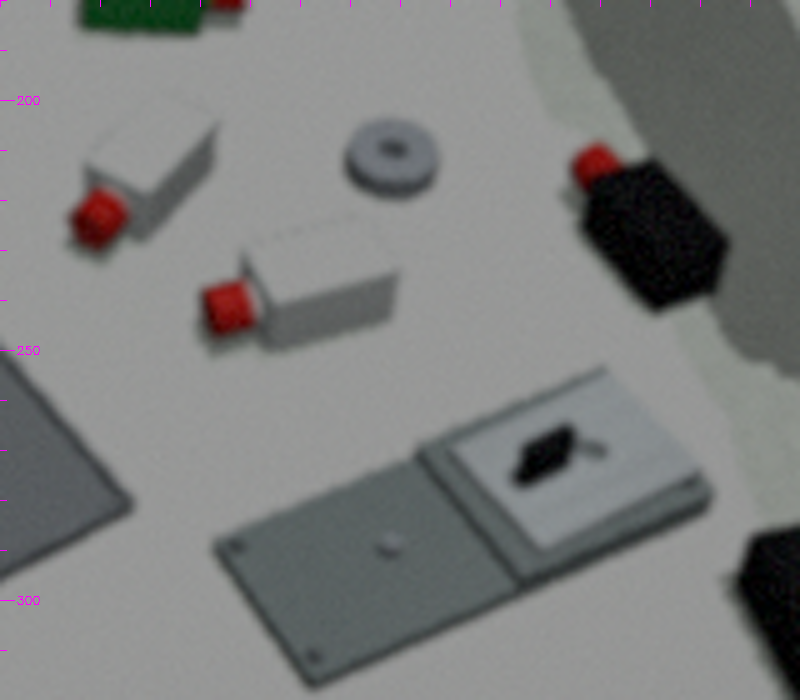

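```bash
cat >> h.py <<'E'
from scipy.optimize import least_squares
def px(X,Y,x0,y0,k): return (x0+(X+.5)/k-.5, y0+(Y+.5)/k-.5)
def fit(obs,x0):
    "obs: list (cam, [model xyz], [u,v]); params x,y,yaw"
    def f(p):
        e=[]
        for c,m,u in obs:
            P=[p[0]+np.cos(p[2])*m[0]-np.sin(p[2])*m[1],p[1]+np.sin(p[2])*m[0]+np.cos(p[2])*m[1],m[2]]
            e+=list(proj(c,P)[0]-u)
        return e
    s=least_squares(f,x0,loss="soft_l1"); return s.x,np.round(np.reshape(f(s.x),(-1,2)),1)
E
python3 - <<'E'
from h import *
np.set_printoptions(precision=2,suppress=True)
t=cam("top"); s=cam("scene")
T=lambda m,X,Y:(t,m,px(X,Y,285,150,7)); S=lambda m,X,Y:(s,m,px(X,Y,165,120,8))
# binder: x half 92.5, y half 127.5 ; left= +y, up=+x
to=[T([92.5,127.5,3],130,48),T([92.5,-127.5,3],686,157),T([-92.5,-127.5,3],618,562),T([-92.5,127.5,3],54,452)]
tabs_t=[T([45,-131-0,33],706,258)]
so=[S([92.5,127.5,0],275,592),S([-92.5,127.5,3],714,446),S([92.5,-127.5,3],55,232)]
for n,o in(("top",to),("scene",so),("both",to+so)):
    print(n,*fit(o,[430,-330,0]))
p,_=fit(to+so,[430,-330,0])
np.save("binder.npy",p)
ov=[(box(*p,-92.5,92.5,-127.5,127.5,3),(0,255,0)),(box(*p,33,57,-143,-110,33),(0,0,255)),(box(*p,-57,-33,-143,-110,27),(255,0,0)),(box(*p,-75,75,-110,0,33),(0,255,255))]
crop(t,285,150,395,240,7,"t_b2.png",ov);crop(s,165,120,265,200,8,"s_b2.png",ov)
# jig
T=lambda m,X,Y:(t,m,px(X,Y,95,145,5)); S=lambda m,X,Y:(s,m,px(X,Y,265,180,5))
# x up (away): seat at +x
to=[T([115,45,12],149,58),T([115,-45,12],295,88),T([-115,-45,20],212,456),T([-115,45,20],60,425),T([43,0,20],191,184)]
so=[S([115,45,12],312,686),S([115,-45,12],213,546),S([0,-45,20],417,447),S([0,45,12],527,584),S([-115,-45,20],606,367),S([43,0,20],392,543)]
for n,o in(("top",to),("scene",so),("both",to+so)):
    print(n,*fit(o,[430,330,0]))
E
```

```text
top [ 515.85 -284.66   -0.18] [[-0.7 -0.8]
 [ 0.7 -0.3]
 [ 0.8  0.8]
 [-0.8  0.3]]
scene [ 516.43 -281.24   -0.18] [[-0.3  0.5]
 [ 1.  -0. ]
 [-0.5 -1.1]]
both [ 515.9  -283.65  -12.75] [[-1.  -0.8]
 [ 0.4 -0.3]
 [ 0.4  0.8]
 [-1.1  0.2]
 [-0.4  0. ]
 [ 0.8 -0.6]
 [-0.8 -1.4]]
top [497.32 344.16  -0.18] [[ 0.1 -0.4]
 [-0.1 -0.8]
 [-0.5  0.4]
 [ 0.1  0.9]
 [ 0.4 -0. ]]
scene [501.8  352.14  -0.18] [[ 0.6 -0.2]
 [ 0.2 -0.8]
 [-0.2 -0.1]
 [-0.9  1.4]
 [-0.3 -0.1]
 [ 0.4  0.3]]
both [499.17 348.84  -0.18] [[-1.2 -1.1]
 [-1.4 -1.3]
 [-2.3 -0.2]
 [-1.7  0.1]
 [-1.1 -0.7]
 [ 0.5 -1.7]
 [ 0.1 -2.2]
 [-0.4 -1.5]
 [-1.1 -0.1]
 [-0.6 -1.4]
 [ 0.3 -1.1]]
```

View pics/t_b2.png

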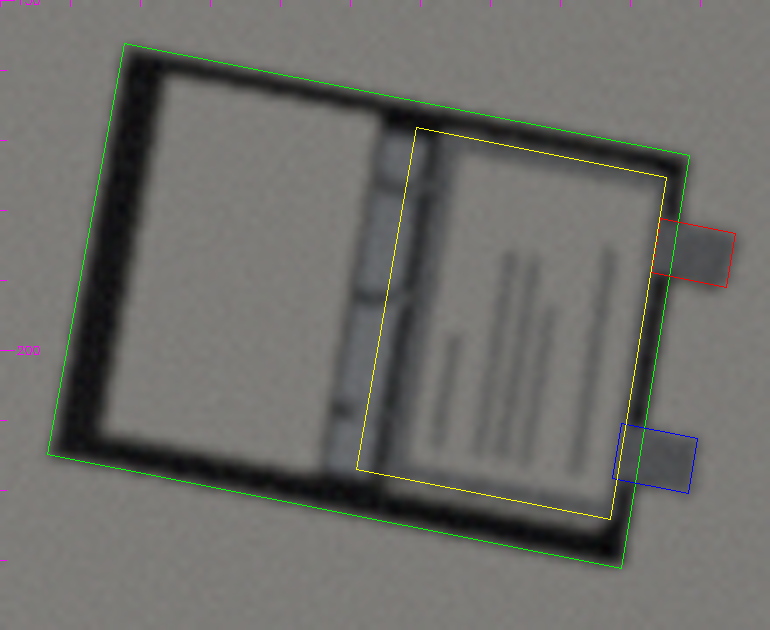

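View pics/s_b2.png

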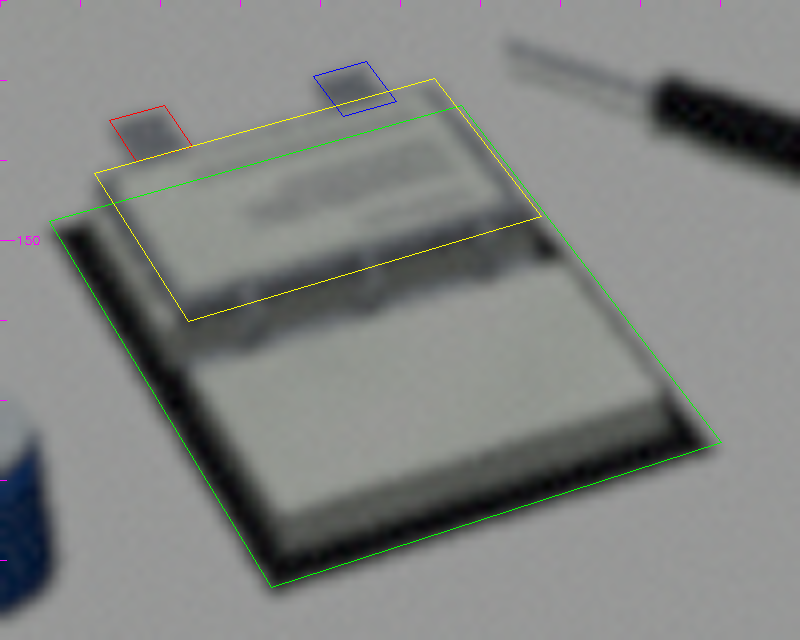

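```bash
python3 -m crank '0.1 60 -180 -20 -0.3;0.1 120 -360 -40 -0.6;0.1 180 -540 -60 -0.9;0.1 308 -892 -80 -1.30;0.1 308 -892 -80 -1.30;0.1 308 -892 -80 -1.30;0.1 308 -892 -80 -1.30;0.1 308 -892 -80 -1.30;0.1 308 -892 -80 -1.30;0.1 308 -892 -80 -1.30;0.1 308 -892 -80 -1.30;0.1 308 -892 -80 -1.30;0.1 308 -892 -80 -1.30;0.1 308 -892 -80 -1.30;0.1 308 -892 -80 -1.30;0.1 308 -892 -80 -1.30;0.1 308 -892 -80 -1.30;0.1 308 -892 -80 -1.30;0.1 308 -892 -80 -1.30;0.1 308 -892 -80 -1.30' 30
python3 - <<'E'
from h import *
t=cam("top"); s=cam("scene")
st=r.state(); print(st["ee_pos"],st["joints"],proj(t,st["ee_pos"]),proj(s,st["ee_pos"]))
p=[515.9,-283.65,-.18]
ov=[(box(st["ee_pos"][0],st["ee_pos"][1],0,-3,3,-3,3,st["ee_pos"][2]),(0,255,0))]
crop(t,285,140,415,250,6,"t1.png",ov);crop(s,150,60,280,200,5,"s1.png",ov)
E
```

```text
time: 2.8
ee_pos: [537.8, -419.3, 116.5]
tcp_rot: [0.768, 0.64, -0.0, 0.0]
contact_force: [-0.0, -0.5, 0.3]
grip_width: 47.0
[ 537.70671521 -419.64484585  116.32452803] [-7.69689191e-01  6.40033294e-01  1.95215442e-01  1.12597888e+00
 -1.71770759e-04  9.82610807e-01] [[394.65303644 182.19699807]] [[179.67000424 114.1147977 ]]
```

View pics/t1.png

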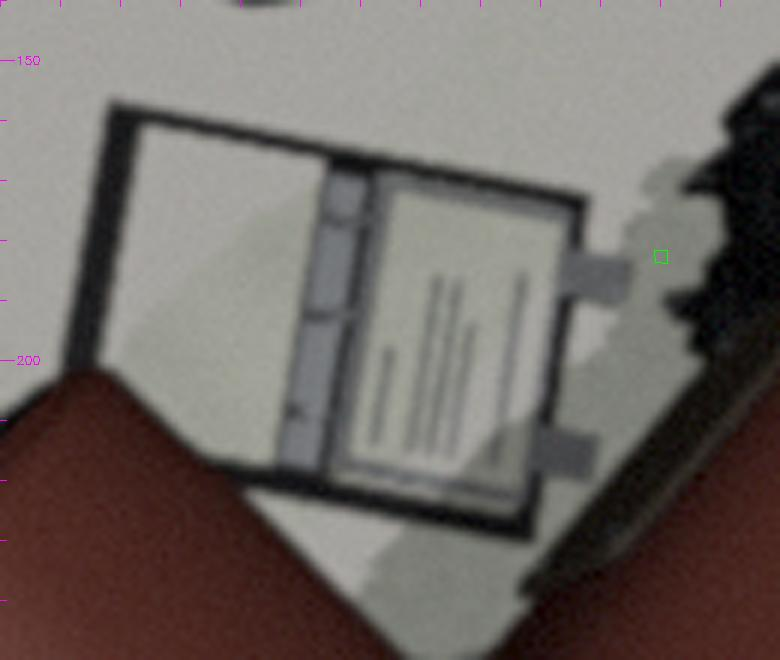

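View pics/s1.png

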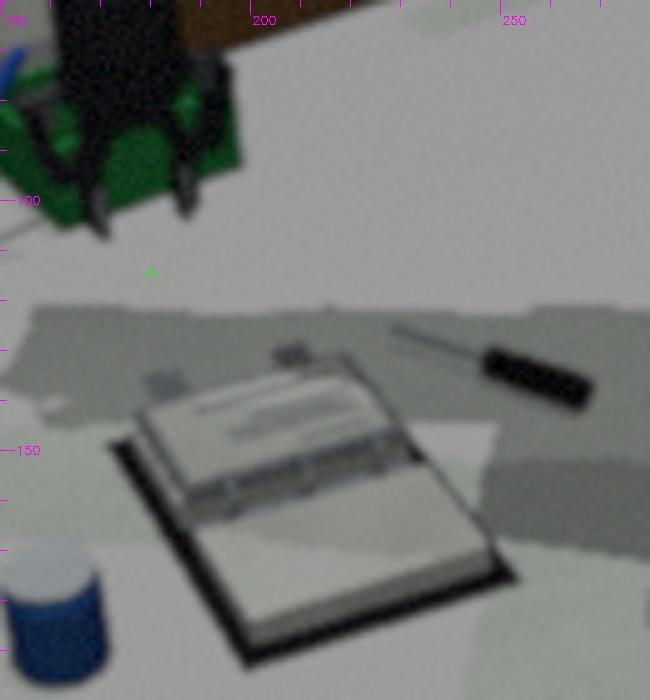

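```bash
python3 -m crank '-1 0 0 0 0;-1 0 0 0 0;-1 0 0 0 0;-1 0 0 0 0;-1 0 0 0 0;-1 0 0 0 0'
python3 - <<'E'
from h import *
t=cam("top"); s=cam("scene")
st=r.state(); e=st["ee_pos"];print(e,st["grip_width"],proj(t,e),proj(s,e))
ov=[(box(e[0],e[1],-.18,-3,3,-3,3,e[2]),(0,255,0)),(box(e[0],e[1],-.18,-14,14,-11,11,e[2]),(0,255,0))]
crop(t,365,140,425,210,8,"t1.png",ov);crop(s,140,60,220,140,8,"s1.png",ov)
E
```

```text
time: 3.65
ee_pos: [537.7, -419.7, 116.3]
tcp_rot: [0.768, 0.64, -0.0, 0.0]
contact_force: [-0.6, -0.8, -0.7]
grip_width: -0.0
[ 537.69187651 -419.65191013  116.29657954] 0.033483765936084445 [[394.65204186 182.20342582]] [[179.67399716 114.11979009]]
```

View pics/t1.png

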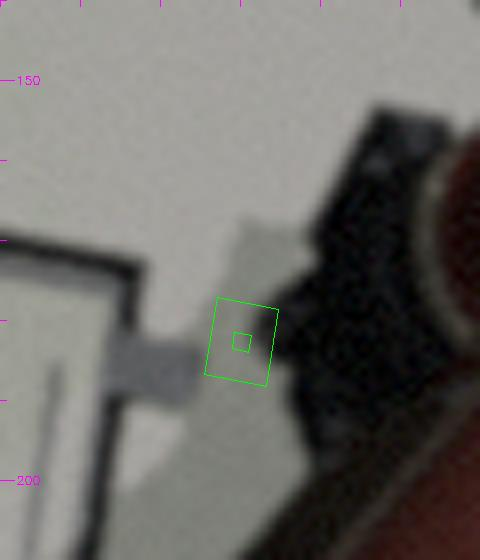

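View pics/s1.png

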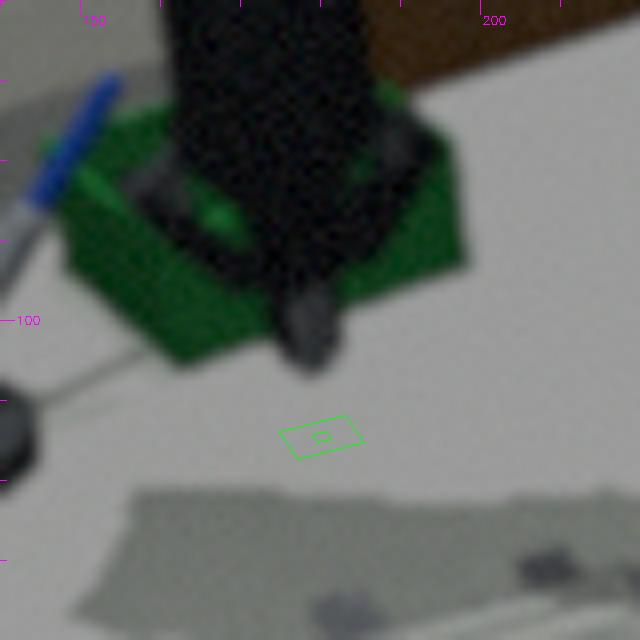

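```bash
python3 - <<'E'
from h import *
np.set_printoptions(precision=1,suppress=True)
t=cam("top"); s=cam("scene")
def tri(ut,us,x0=[500,0,20]):
    f=lambda P: np.r_[proj(t,P)[0]-ut,proj(s,P)[0]-us]
    q=least_squares(f,x0); return q.x,q.fun
print("tip",tri([398.7,181.3],[178.7,106.5]))
e=r.state()["ee_pos"]
for dz in (0,10,20): print(proj(t,e+[0,0,dz]),proj(s,e+[0,0,dz]))
print("pin",tri(px(191,184,95,145,5),px(392,543,265,180,5)))
print("jig c1",tri(px(149,58,95,145,5),px(312,680,265,180,5)))
print("jig c2",tri(px(295,88,95,145,5),px(213,546,265,180,5)))
print("jig c3",tri(px(212,456,95,145,5),px(606,367,265,180,5)))
print("b c1",tri(px(130,48,285,150,7),px(275,585,165,120,8)))
print("b c2",tri(px(54,452,285,150,7),px(714,446,165,120,8)))
print("b c3",tri(px(686,157,285,150,7),px(55,232,165,120,8)))
E
```

```text
tip (array([ 537. , -420.8,  143.6]), array([-0.,  0., -0., -0.]))
[[394.7 182.2]] [[179.7 114.1]]
[[396.  181.8]] [[179.3 111.4]]
[[397.3 181.3]] [[178.9 108.7]]
pin (array([540.1, 339.7,  13.2]), array([-0. ,  0. , -0.1, -0. ]))
jig c1 (array([618.7, 369.9,   5.7]), array([ 0.1, -0.1,  0.1,  0. ]))
jig c2 (array([602.1, 282. ,  -0.1]), array([-0.,  0., -0., -0.]))
jig c3 (array([374.9, 323.3,  10.5]), array([-0.9,  0.8, -1. ,  0. ]))
b c1 (array([ 627.3, -178. ,    0.2]), array([-0.1,  0.2, -0.2, -0. ]))
b c2 (array([ 448.7, -145.2,   -1.3]), array([-0.1,  0.1, -0.1, -0. ]))
b c3 (array([ 582.8, -425.9,   -2.9]), array([-0.2,  0.3, -0.3, -0.1]))
```

```bash
python3 -m crank '-1 -8 -44 0 0;-1 -8 -44 -60 0;-1 -8 -44 -105 0;-1 -8 -44 -105 0;-1 -8 -44 -105 0'
python3 - <<'E'
from h import *
t=cam("top"); s=cam("scene")
st=r.state(); e=st["ee_pos"];print(e,st["grip_width"],proj(t,e),proj(s,e))
ov=[(box(e[0],e[1],-.18,-3,3,-3,3,e[2]),(0,255,0)),(box(e[0],e[1],-.18,-14,14,-11,11,0),(0,255,255))]
crop(t,365,140,425,210,8,"t1.png",ov);crop(s,140,60,220,140,8,"s1.png",ov)
E
```

```text
time: 4.47
ee_pos: [530.6, -464.5, 13.3]
tcp_rot: [0.768, 0.64, -0.0, 0.001]
contact_force: [-0.2, 0.7, 1.3]
grip_width: -0.1
[ 531.16146278 -465.01581588   14.13878224] 0.238716430707018 [[397.28690491 188.43521061]] [[178.21930617 133.44612355]]
```

View pics/t1.png

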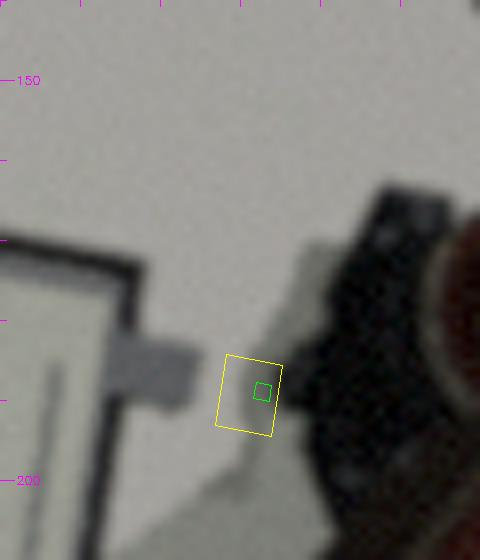

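View pics/s1.png

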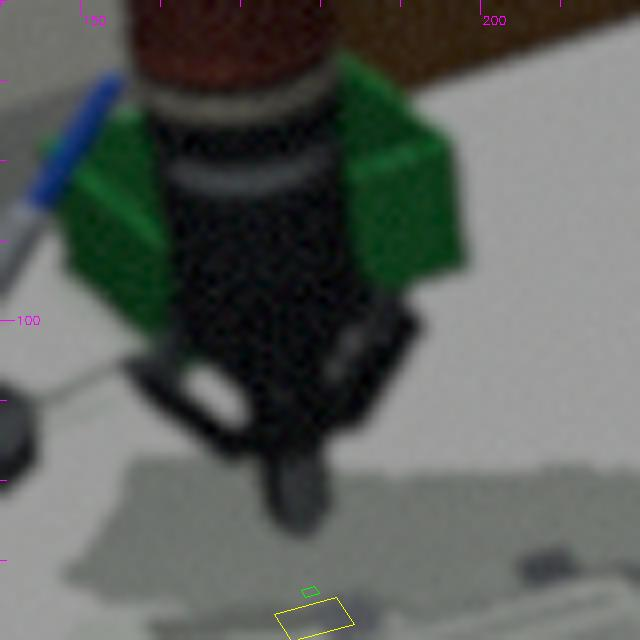

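```bash
python3 -m crank '-1 0 0 -5 0;-1 0 0 -10 0;-1 0 0 -12 0;-1 0 0 -12 0'; python3 -m crank '-1 0 0 -2 0;-1 0 0 -4 0;-1 0 0 -4 0'
```

```text
time: 5.08
ee_pos: [531.0, -464.8, 1.8]
tcp_rot: [0.768, 0.64, -0.0, 0.002]
contact_force: [-0.1, 0.3, -0.4]
grip_width: -0.1
time: 5.45
ee_pos: [530.8, -464.7, -2.5]
tcp_rot: [0.768, 0.64, -0.0, 0.002]
contact_force: [-0.0, -0.2, -0.2]
grip_width: -0.0
```

```bash
python3 -m crank '-1 0 0 -4 0;-1 0 0 -8 0;-1 0 0 -10 0;-1 0 0 -10 0'; python3 - <<'E'
from h import *
t=cam("top"); s=cam("scene")
st=r.state(); e=st["ee_pos"];print(e)
ov=[(box(e[0],e[1],-.18,-3,3,-3,3,e[2]+27),(0,255,0))]
crop(t,365,140,425,210,8,"t1.png",ov);crop(s,140,80,220,150,8,"s1.png",ov)
E
```

```text
time: 5.95
ee_pos: [530.7, -464.6, -12.7]
tcp_rot: [0.768, 0.64, -0.0, 0.001]
contact_force: [-0.3, 0.1, 0.7]
grip_width: 0.1
[ 530.87158387 -464.72484353  -12.40206529]
```

View pics/s1.png

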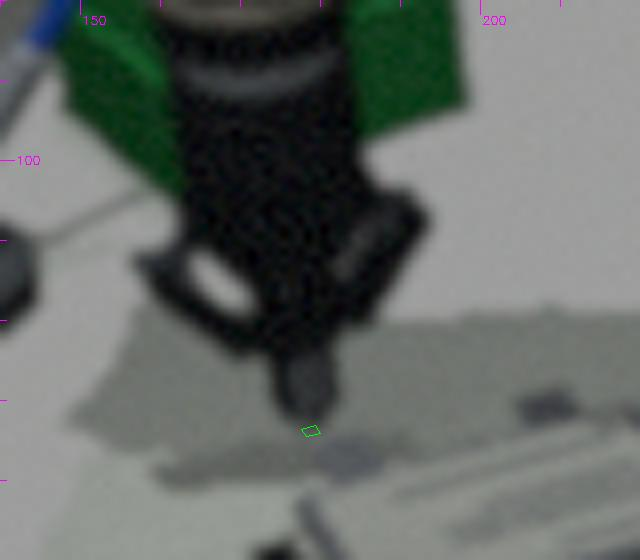

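View pics/t1.png

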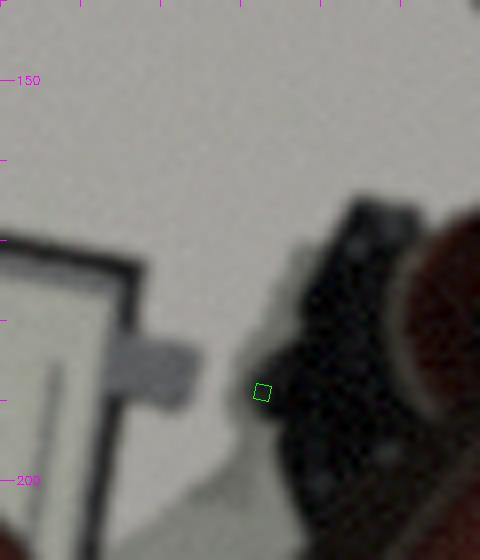

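Both cameras put the fingertips about 27 mm above the reported TCP, and at reported z = -12.7 there's still no contact. I'll find the bench gently by touch to measure the offset.

```bash
python3 -m crank '-1 0 0 -2 0;-1 0 0 -4 0;-1 0 0 -6 0;-1 0 0 -6 0'; python3 -m crank '-1 0 0 -2 0;-1 0 0 -4 0;-1 0 0 -4 0'|sed -n 2p\;4p;python3 -m crank '-1 0 0 -2 0;-1 0 0 -2 0'|sed -n 2p\;4p;
```

```text
time: 6.55
ee_pos: [530.7, -464.6, -18.7]
tcp_rot: [0.768, 0.64, -0.0, 0.001]
contact_force: [-0.5, 0.6, 0.1]
grip_width: -0.1
ee_pos: [530.6, -464.5, -22.9]
contact_force: [0.4, -0.3, -0.3]
ee_pos: [530.5, -464.3, -25.2]
contact_force: [0.5, 0.4, -0.2]
```

```bash
for i in 1 2 3; do python3 -m crank '-1 0 0 -2 0;-1 0 0 -2 0'|sed -n 2p\;4p;done
```

```text
ee_pos: [530.3, -464.2, -27.4]
contact_force: [0.4, 0.8, -0.0]
ee_pos: [530.2, -464.0, -29.7]
contact_force: [0.3, 1.3, -0.7]
ee_pos: [530.1, -463.9, -31.9]
contact_force: [-0.4, -0.0, 0.5]
```

```bash
python3 - <<'E'
from h import *
t=cam("top"); s=cam("scene")
st=r.state(); e=st["ee_pos"];print(e,st["joints"])
ov=[(box(e[0],e[1],-.18,-3,3,-3,3,0),(0,255,0))]
crop(s,140,80,220,150,8,"s1.png",ov)
E
```

```text
[ 530.24808505 -464.02733764  -31.65684668] [-8.22455253e-01  8.05643698e-01  1.01205600e-01  8.65078260e-01
 -1.66072984e-04  9.29713850e-01]
```

View pics/s1.png

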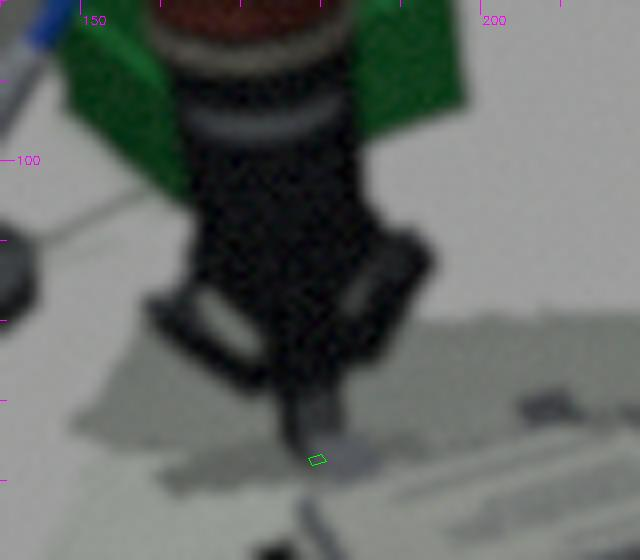

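```bash
for i in 1 2 3; do python3 -m crank '-1 0 0 -1.5 0;-1 0 0 -1.5 0'|sed -n 2p\;4p;done
```

```text
ee_pos: [530.1, -463.9, -33.3]
contact_force: [-0.2, -0.2, 0.3]
ee_pos: [530.1, -463.9, -35.0]
contact_force: [0.1, -1.1, -0.1]
ee_pos: [530.2, -464.0, -35.1]
contact_force: [-2.9, 2.6, 10.4]
```

Contact shows at reported z ≈ -35, so the real fingertip sits about 35 mm above the reported TCP. XY agrees with the cameras. I'll use this offset from here on and go for the upper tab.

```bash
python3 -m crank '0.1 0 0 40 0;0.1 0 0 65 0;0.1 6 41 65 0;0.1 6 41 65 0;0.1 6 41 40 0;0.1 6 41 17 0;0.1 6 41 17 0;0.1 6 41 17 0'
python3 - <<'E'
from h import *
t=cam("top"); s=cam("scene")
crop(t,365,150,425,210,8,"t1.png");crop(s,140,80,220,150,8,"s1.png")
E
```

```text
time: 9.78
ee_pos: [536.5, -423.7, -17.4]
tcp_rot: [0.768, 0.64, -0.0, 0.001]
contact_force: [0.6, 0.9, 1.3]
grip_width: 47.1
```

View pics/s1.png

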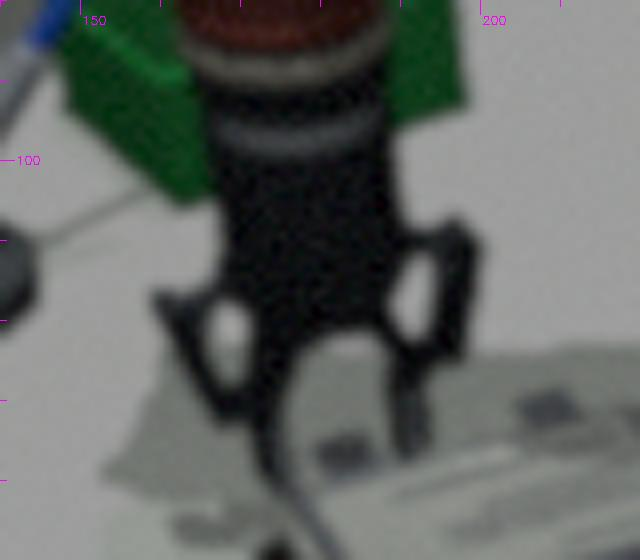

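View pics/t1.png

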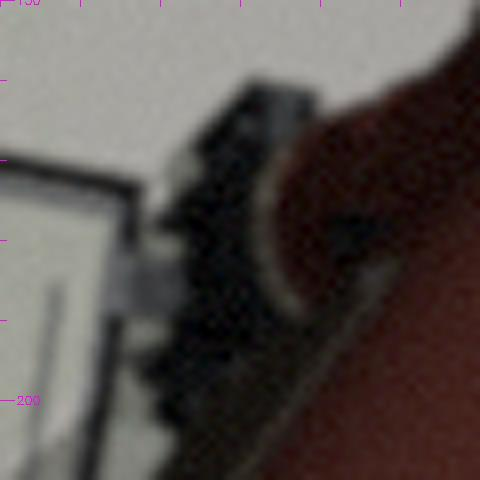

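The fingers straddle the upper tab, which sits between them at about (183,136) in the scene image. Closing.

```bash
python3 -m crank '-1 0 0 0 0;-1 0 0 0 0;-1 0 0 0 0;-1 0 0 0 0' 30
python3 - <<'E'
import numpy as np
c,s=np.cos(-.18),np.sin(-.18); u=np.array([-s,c]) # binder +y
for off in (3,-3):
  for d in range(0,171,12):
    th=np.radians(d); rr=133
    y=-rr*np.cos(th)+off*np.sin(th)+rr; z=rr*np.sin(th)+off*np.cos(th)-off
    print(off,d,np.round(np.r_[u*y,z]))
E
```

```text
time: 10.38
ee_pos: [536.9, -424.4, -16.0]
tcp_rot: [0.768, 0.64, -0.0, 0.002]
contact_force: [-2.1, 0.7, 6.4]
grip_width: 22.6
3 0 [0. 0. 0.]
3 12 [ 1.  3. 28.]
3 24 [ 2. 13. 54.]
3 36 [ 5. 27. 78.]
3 48 [ 8. 45. 98.]
3 60 [ 12.  68. 114.]
3 72 [ 17.  93. 124.]
3 84 [ 22. 120. 130.]
3 96 [ 27. 147. 129.]
3 108 [ 32. 174. 123.]
3 120 [ 36. 199. 111.]
3 132 [ 40. 221.  94.]
3 144 [ 43. 238.  73.]
3 156 [ 46. 252.  48.]
3 168 [ 47. 259.  22.]
-3 0 [0. 0. 0.]
-3 12 [ 0.  2. 28.]
-3 24 [ 2. 10. 54.]
-3 36 [ 4. 23. 79.]
-3 48 [  7.  41. 100.]
-3 60 [ 11.  63. 117.]
-3 72 [ 16.  88. 129.]
-3 84 [ 21. 114. 135.]
-3 96 [ 26. 142. 136.]
-3 108 [ 31. 168. 130.]
-3 120 [ 35. 194. 120.]
-3 132 [ 39. 216. 104.]
-3 144 [ 43. 235.  84.]
-3 156 [ 45. 249.  60.]
-3 168 [ 47. 258.  34.]
```

```bash
python3 -m crank '-1 0 1 15 0;-1 1 3 28 0;-1 1 7 42 0;-1 2 13 54 0;-1 4 20 66 0;-1 5 27 78 0;-1 7 36 88 0;-1 8 45 98 0;-1 10 56 106 0;-1 12 68 114 0;-1 15 80 119 0;-1 17 93 124 0;-1 22 120 130 0;-1 22 120 130 0'
python3 - <<'E'
from h import *
t=cam("top"); s=cam("scene")
crop(t,285,140,415,230,6,"t1.png");crop(s,150,80,270,200,5,"s1.png")
E
```

```text
time: 12.12
ee_pos: [559.2, -302.7, 114.6]
tcp_rot: [0.768, 0.641, -0.0, 0.002]
contact_force: [-4.8, -0.4, 0.9]
grip_width: 22.8
```

View pics/s1.png

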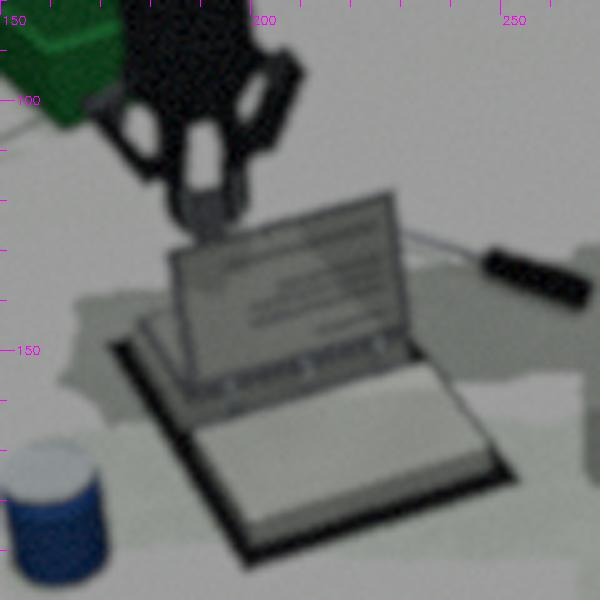

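```bash
python3 -m crank '-1 2 13 0 0;-1 5 27 -1 0;-1 7 40 -3 0;-1 10 54 -7 0;-1 12 67 -12 0;-1 14 79 -19 0;-1 16 90 -27 0;-1 18 101 -36 0;-1 20 110 -46 0;-1 21 118 -57 0;-1 22 124 -68 0;0.1 22 124 -68 0;0.1 22 124 -68 0;0.1 22 124 -68 0;0.1 22 124 -68 0;0.1 22 124 -20 0;0.1 22 124 20 0;0.1 22 124 20 0'
python3 - <<'E'
from h import *
t=cam("top"); s=cam("scene")
crop(t,285,140,415,230,6,"t1.png");crop(s,150,80,270,200,5,"s1.png")
E
```

```text
time: 14.48
ee_pos: [583.1, -181.4, 137.9]
tcp_rot: [0.768, 0.64, 0.001, 0.005]
contact_force: [0.8, -0.4, -0.4]
grip_width: 47.0
```

View pics/s1.png

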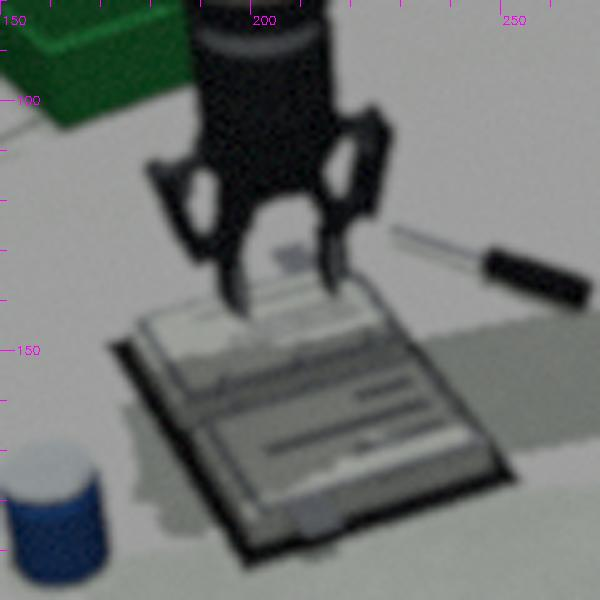

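The upper leaf is turned and flat, with its tab showing on the near side at about (211,183). Next is the lower tab.

```bash
python3 -m crank '0.1 -45 -60 0 0;0.1 -90 -120 0 0;0.1 -135 -180 -20 0;0.1 -135 -225 -60 0;0.1 -135 -225 -110 0;0.1 -135 -225 -110 0'
python3 - <<'E'
from h import *
t=cam("top"); s=cam("scene")
print(r.state()["ee_pos"])
crop(t,345,150,425,230,7,"t1.png");crop(s,160,80,250,160,8,"s1.png")
E
```

```text
time: 15.32
ee_pos: [442.2, -403.7, 19.4]
tcp_rot: [0.769, 0.639, -0.0, -0.002]
contact_force: [0.2, 1.1, 0.1]
grip_width: 46.5
[ 444.99661443 -404.25402262   23.06209584]
```

View pics/s1.png

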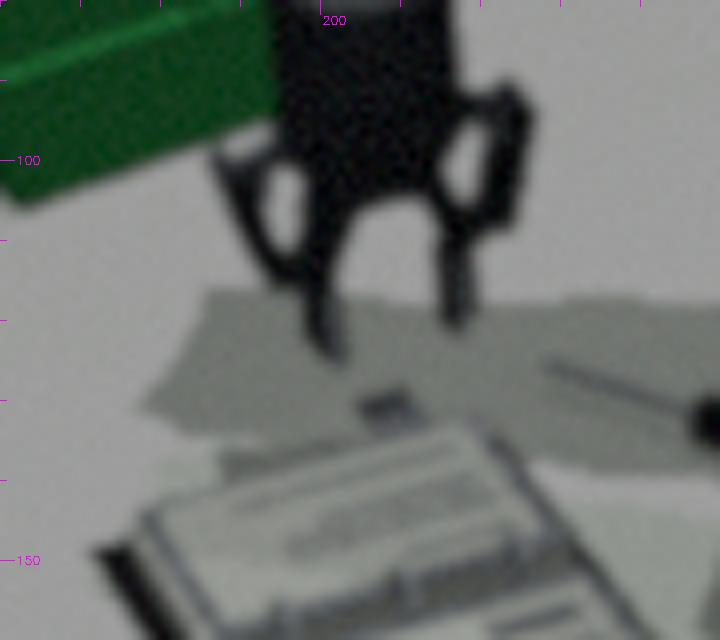

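View pics/t1.png

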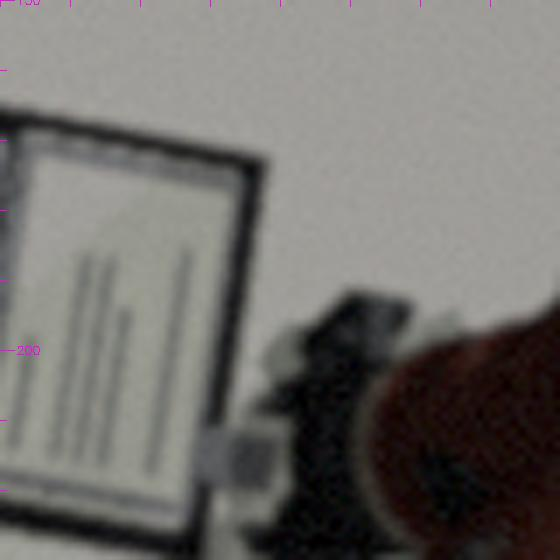

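```bash
python3 -m crank '0.1 1 -1 -25 0;0.1 1 -1 -46 0;0.1 1 -1 -48 0;0.1 1 -1 -48 0;-1 1 -1 -48 0;-1 1 -1 -48 0;-1 1 -1 -48 0;-1 1 -1 -48 0' 30
python3 - <<'E'
from h import *
s=cam("scene")
crop(s,160,80,250,160,8,"s1.png")
E
```

```text
time: 16.42
ee_pos: [448.5, -406.2, -23.3]
tcp_rot: [0.768, 0.64, 0.001, 0.003]
contact_force: [6.5, 1.3, 3.4]
grip_width: 22.5
```

View pics/s1.png

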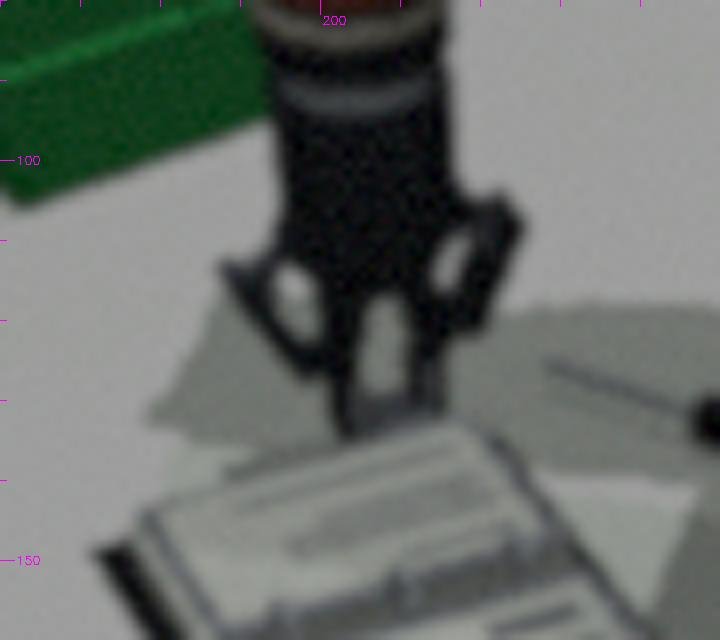

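Gripped at a width of 22.5 mm. Now swing the lower leaf over.

```bash
python3 -m crank '-1 0 1 15 0;-1 0 2 28 0;-1 1 6 42 0;-1 2 10 54 0;-1 3 16 67 0;-1 4 23 79 0;-1 5 31 90 0;-1 7 41 100 0;-1 9 52 109 0;-1 11 63 117 0;-1 14 75 124 0;-1 16 88 129 0;-1 21 114 135 0;-1 26 142 136 0;-1 31 168 130 0;-1 35 194 120 0;-1 39 216 104 0;-1 41 226 94 0;-1 43 235 84 0;-1 44 240 75 0'; python3 -m crank '0.1 0 0 0 0;0.1 0 0 0 0;0.1 0 0 0 0;0.1 0 0 0 0;0.1 0 0 40 0;0.1 0 0 90 0;0.1 0 0 90 0'
python3 - <<'E'
from h import *
t=cam("top"); s=cam("scene")
crop(t,285,140,415,230,6,"t1.png");crop(s,150,80,270,200,5,"s1.png")
E
```

```text
time: 18.98
ee_pos: [493.0, -164.1, 52.3]
tcp_rot: [0.768, 0.641, 0.002, 0.003]
contact_force: [2.2, 10.4, 10.4]
grip_width: 23.2
time: 19.85
ee_pos: [495.4, -165.5, 145.8]
tcp_rot: [0.768, 0.641, 0.004, 0.006]
contact_force: [-0.1, 1.2, -0.4]
grip_width: 47.1
```

View pics/s1.png

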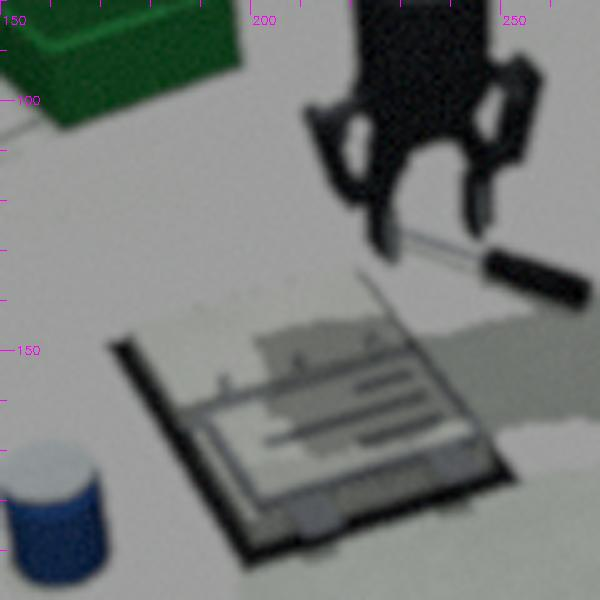

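Both leaves now lie turned, with tabs at (212,183) and (240,173) in the scene view. Next I'll measure the plate and jig while I bring the gripper over.

```bash
python3 - <<'E'
from h import *
np.set_printoptions(precision=2,suppress=True)
t=cam("top"); s=cam("scene")
T=lambda m,X,Y:(t,m,px(X,Y,95,145,5)); S=lambda m,X,Y:(s,m,px(X,Y,265,180,5))
to=[T([60,35,26],96,265),T([60,-35,26],217,278),T([-40,-35,26],191,446),T([32,0,54],143.5,317),T([0,0,26],139,371)]
so=[S([-40,-35,26],605,368),S([-40,35,26],701,470),S([60,35,26],545,550),S([60,-35,26],452,450),S([0,0,26],593,448)]
for n,o in(("top",to),("scene",so),("both",to+so)):
    print(n,*fit(o,[430,330,0]))
# bottles
# bottle A (left in top, middle), B
print("cap tops etc")
for nm,uv in dict(Acap=(452,243),Abot=(400,390),Bcap=(605,226),Bbot=(650,372)).items(): print(nm,w(t,[px(*uv,95,145,5)],35))
E
python3 -m crank '0.5 -20 60 0 0.18;0.5 -30 120 0 0.36;0.5 -40 180 0 0.54;0.5 -50 240 0 0.72;0.5 -50 300 0 0.9;0.5 -50 360 0 1.08;0.5 -50 420 0 1.26;0.5 -50 480 0 1.44;0.5 -50 505 0 1.57;0.5 -50 505 0 1.57;0.5 -50 505 0 1.57' 60
```

```text
top [426.38 360.22  -0.1 ] [[ 0.5 -0.1]
 [-0.2  0.1]
 [ 0.   0.1]
 [-1.3 -0.3]
 [ 0.6  0.2]]
scene [430.36 364.45  -0.11] [[ 0.3  0.5]
 [ 0.5 -1.1]
 [-0.2  0. ]
 [-0.3  0. ]
 [-0.2  0.2]]
both [427.94 362.39  -0.11] [[ 0.  -0.7]
 [-0.8 -0.3]
 [-0.8 -0.4]
 [-1.9 -0.8]
 [-0.1 -0.4]
 [ 0.3 -0.4]
 [ 0.5 -2.1]
 [-0.1 -1. ]
 [-0.2 -0.9]
 [-0.1 -0.8]]
cap tops etc
Acap [[504.95 178.42  35.  ]]
Abot [[417.59 206.4   35.  ]]
Bcap [[516.47  87.96  35.  ]]
Bbot [[430.18  59.52  35.  ]]
time: 21.42
ee_pos: [441.6, 340.1, 140.3]
tcp_rot: [0.091, 0.996, 0.002, -0.001]
contact_force: [0.1, 0.2, 0.3]
grip_width: 64.1
```

```bash
python3 -m crank '0 18 17 -50 0.08;0 18 17 -95 0.08;0 18 17 -95 0.08;0 18 17 -95 0.08'
python3 - <<'E'
from h import *
t=cam("top"); s=cam("scene")
e=r.state()["ee_pos"]; print(e, proj(t,e+[0,0,35]),proj(s,e+[0,0,35]))
crop(t,95,145,205,245,7,"t1.png");crop(s,320,190,430,290,7,"s1.png")
E
```

```text
time: 21.92
ee_pos: [460.4, 356.7, 46.8]
tcp_rot: [0.052, 0.999, 0.002, -0.0]
contact_force: [0.8, -0.2, 1.0]
grip_width: 43.0
[461.01607201 357.44582449  47.48248253] [[119.03793921 206.16961287]] [[375.73097832 258.35277652]]
```

View pics/s1.png

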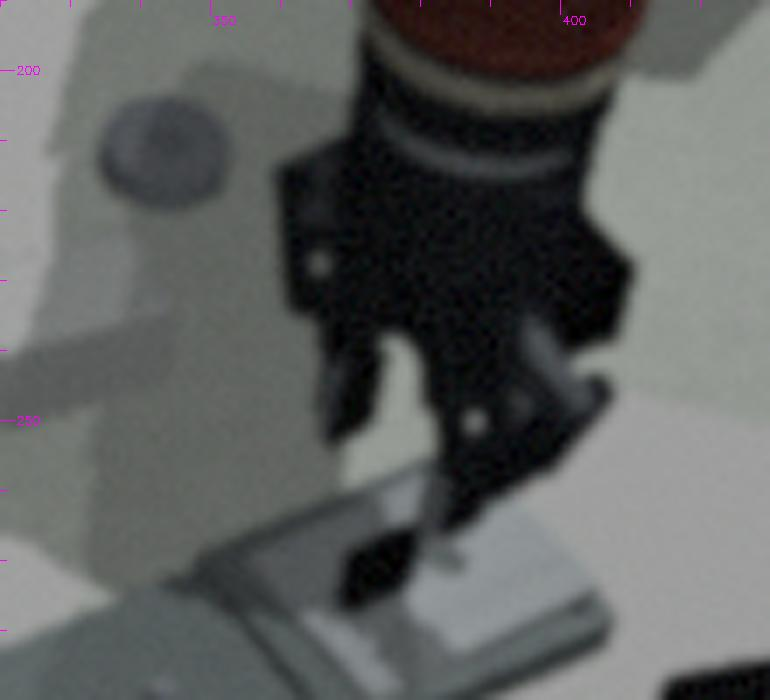

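View pics/t1.png

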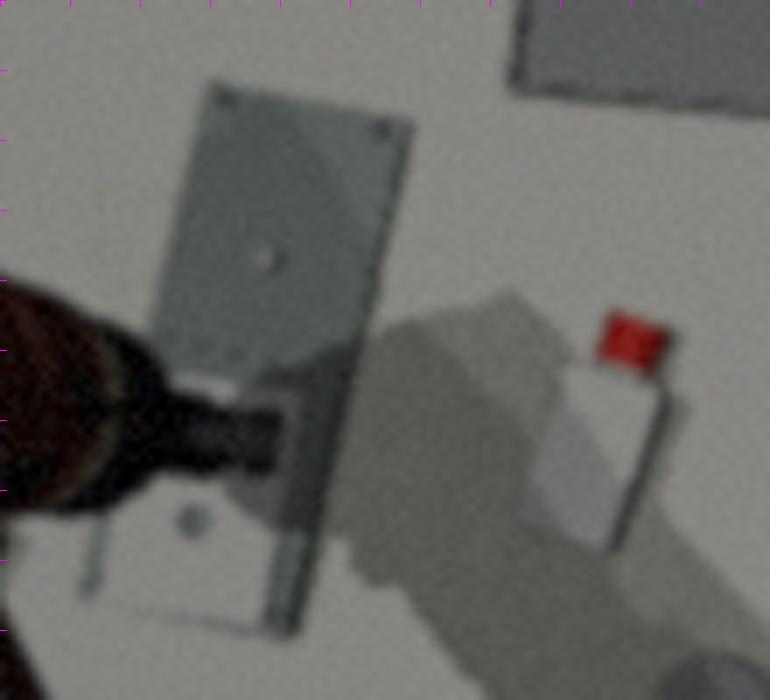

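```bash
python3 - <<'E'
from h import *
t=cam("top"); s=cam("scene")
for nm,(x,y,yw) in dict(a=(427,361,-.105)).items():
    ov=[(box(x,y,yw,17,47,-5,5,z),(0,255,0)) for z in(26,54)]+[(box(x,y,yw,-40,60,-35,35,26),(255,255,0)),(box(x,y,yw,-7,7,-7,7,26),(0,0,255))]
    crop(t,95,175,205,245,7,"t1.png",ov);crop(s,330,230,430,290,8,"s1.png",ov)
E
```

```text
(no output)
```

View pics/s1.png

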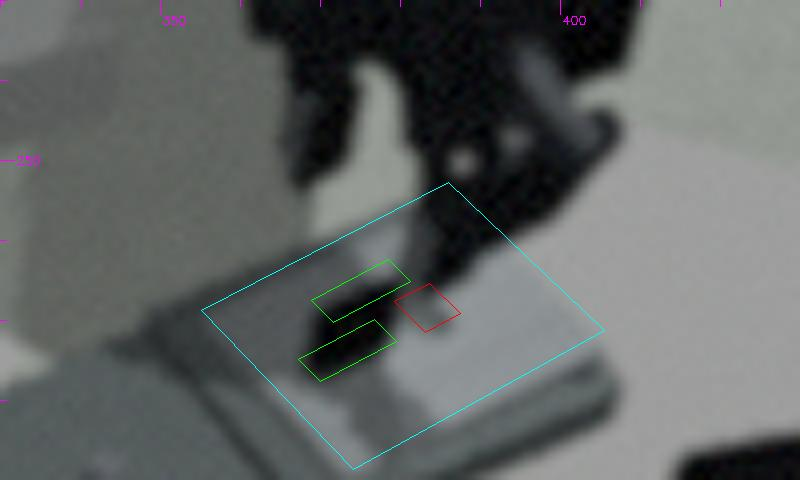

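View pics/t1.png

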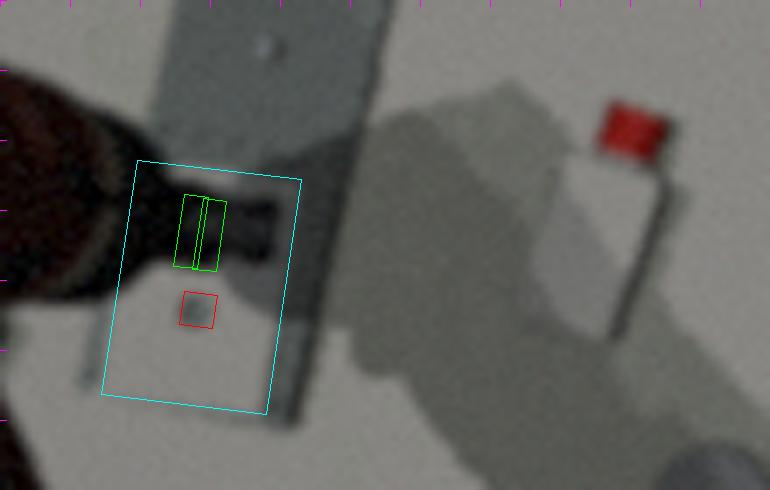

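```bash
python3 -m crank '0 -1 1 -25 0;0 -1 1 -45 0;0 -1 1 -53 0;0 -1 1 -53 0;-1 -1 1 -53 0;-1 -1 1 -53 0;-1 -1 1 -53 0;-1 -1 1 -53 0;-1 -1 1 -53 0' 40
python3 - <<'E'
from h import *
t=cam("top"); s=cam("scene")
e=r.state()["ee_pos"]; print(e)
crop(t,95,145,205,245,7,"t1.png");crop(s,310,210,420,310,7,"s1.png")
E
```

```text
time: 23.25
ee_pos: [460.4, 359.0, -5.0]
tcp_rot: [0.052, 0.999, 0.003, 0.001]
contact_force: [-0.5, -0.2, 5.9]
grip_width: 9.6
[460.44771585 359.02144767  -4.94915802]
```

View pics/s1.png

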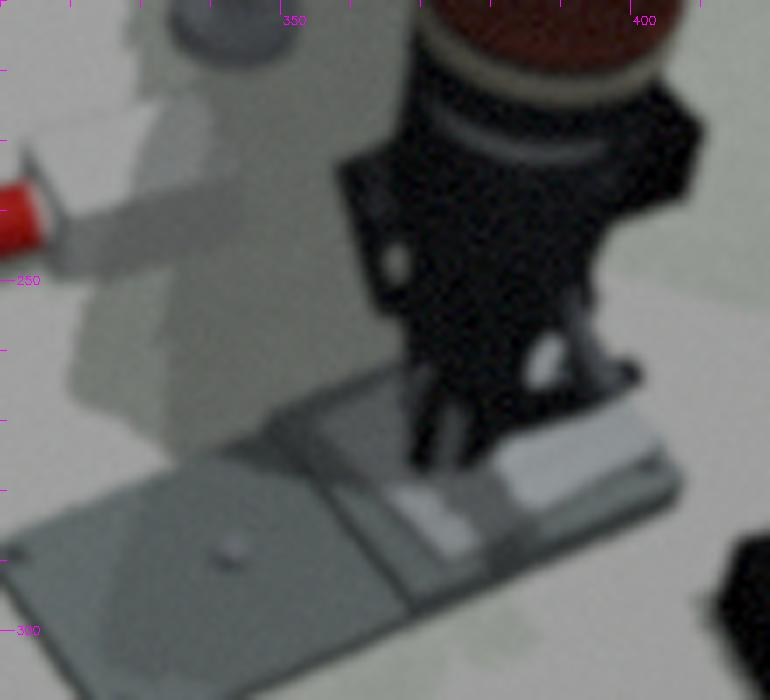

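View pics/t1.png

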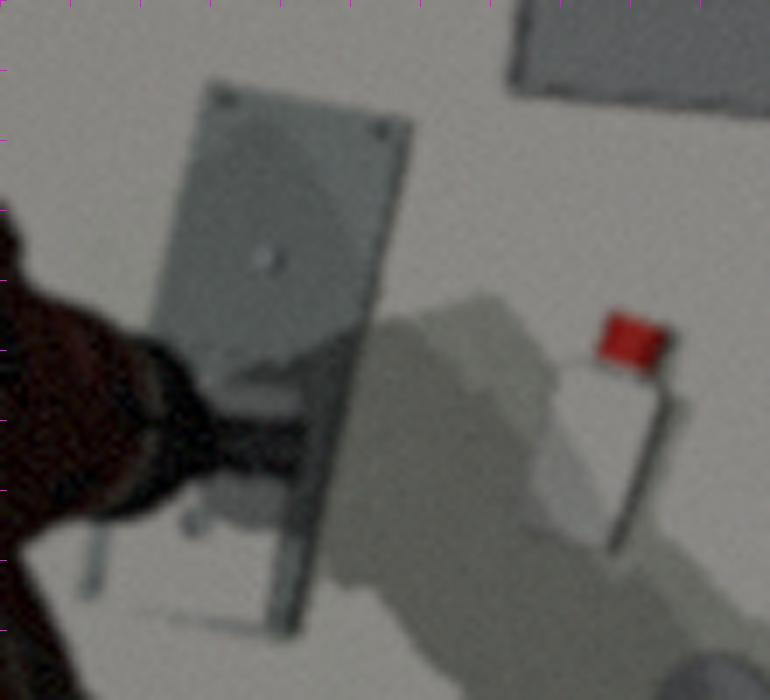

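```bash
python3 - <<'E'
from h import *
np.set_printoptions(precision=2,suppress=True)
t=cam("top"); s=cam("scene")
a=w(t,[px(194,520,95,145,7)],26)[0]; b=w(t,[px(265,259,95,145,7)],20)[0]; print(a,b,b-a)
a=w(t,[px(139,371,95,145,5)],26)[0]; b=w(t,[px(191,184,95,145,5)],20)[0]; print(a,b,b-a)
a=w(s,[px(593,448,265,180,5)],26)[0]; b=w(s,[px(392,543,265,180,5)],20)[0]; print(a,b,b-a)
# jig yaw and pin from separate fits
T=lambda m,X,Y:(t,m,px(X,Y,95,145,7))
to=[T([115,45,12],209,82),T([115,-45,12],412,121),T([-115,-45,20],295,636),T([43,0,20],265,259)]
x,e=fit(to,[500,344,-.18]);print(x,e); 
for p in([497.32,344.16,x[2]],x): print("pin",p[0]+43*np.cos(p[2]),p[1]+43*np.sin(p[2]))
E
```

```text
[426.71 362.46  26.  ] [538.96 338.89  20.  ] [112.26 -23.57  -6.  ]
[426.88 362.13  26.  ] [539.5 337.8  20. ] [112.62 -24.33  -6.  ]
[429.52 364.29  26.  ] [544.25 343.07  20.  ] [114.73 -21.22  -6.  ]
[496.79 344.47  -0.17] [[-0.2 -0.3]
 [-0.1 -0.4]
 [-0.2  0.9]
 [ 0.6 -0.1]]
pin 539.6869033962175 336.808435770833
pin 539.161549735423 337.12272178469004
```

```bash
python3 -m crank '-1 0 0 1.5 0;-1 10 -4 1.5 -0.03;-1 25 -8 1.5 -0.06;-1 40 -11 1.5 -0.073;-1 55 -14 1.5 -0.073;-1 70 -17 1.5 -0.073;-1 85 -20 1.5 -0.073;-1 100 -23 1.5 -0.073;-1 113 -25.5 1.5 -0.073;-1 113 -25.5 1.5 -0.073;-1 113 -25.5 1.5 -0.073'
python3 - <<'E'
from h import *
t=cam("top"); s=cam("scene")
e=r.state()["ee_pos"]; print(e)
crop(t,95,125,205,225,7,"t1.png");crop(s,290,210,400,310,7,"s1.png")
E
```

```text
time: 24.82
ee_pos: [572.8, 333.5, -3.6]
tcp_rot: [0.088, 0.996, 0.003, 0.001]
contact_force: [-1.0, -0.4, -1.2]
grip_width: 9.5
[572.76609046 333.66376769  -3.50158273]
```

View pics/s1.png

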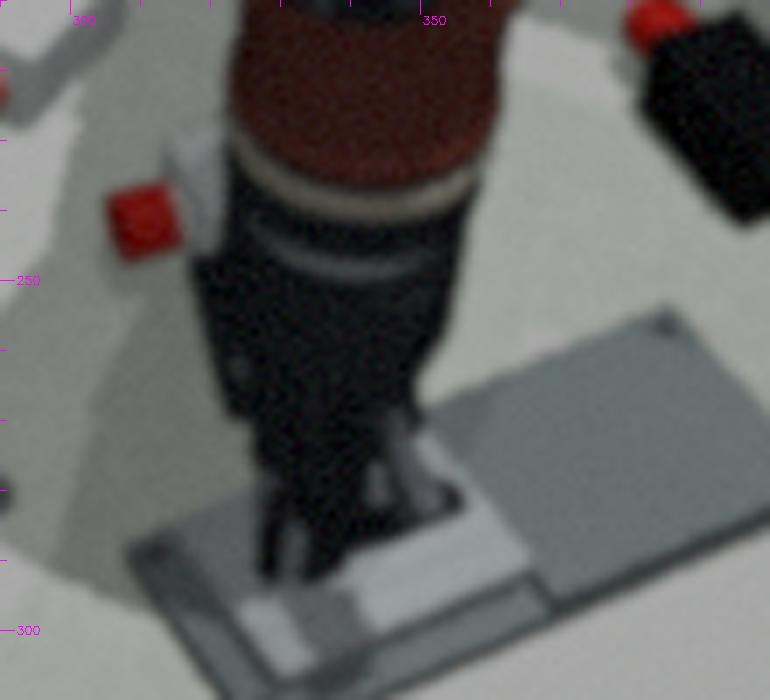

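View pics/t1.png

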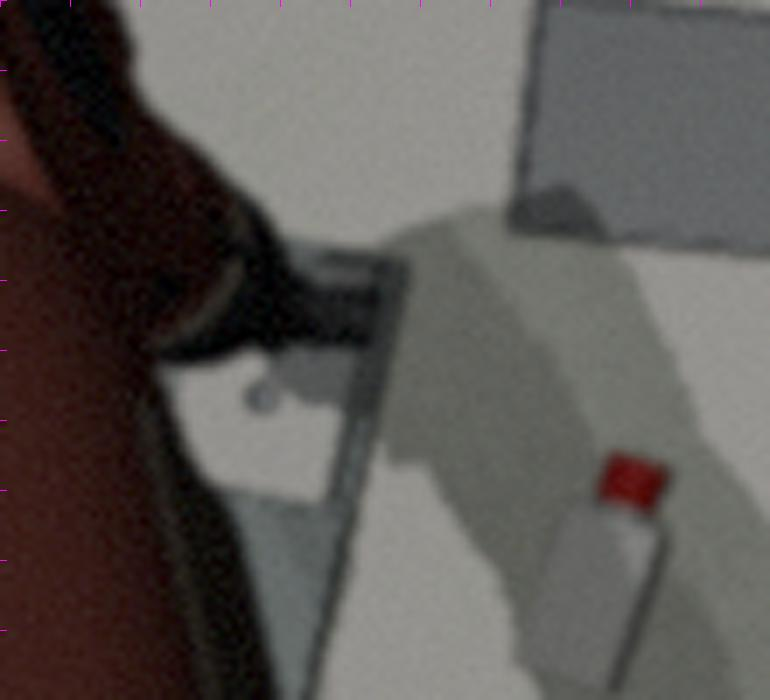

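```bash
python3 -m crank '-1 0 0 -2 0;-1 0 0 -4 0;-1 0 0 -4 0'
```

```text
time: 25.3
ee_pos: [572.5, 333.6, -7.7]
tcp_rot: [0.088, 0.996, 0.003, 0.001]
contact_force: [-1.6, -0.2, -1.2]
grip_width: 9.0
```

```bash
python3 -m crank '-1 0 0 -2 0;-1 0 0 -4 0;-1 0 0 -4.5 0;-1 0 0 -4.5 0'
```

```text
time: 25.8
ee_pos: [572.5, 333.6, -12.3]
tcp_rot: [0.088, 0.996, 0.003, 0.001]
contact_force: [-0.7, 0.5, -2.1]
grip_width: 9.1
```

```bash
python3 -m crank '-0.5 0 0 0 0;-0.5 0 0 0 0;-0.5 0 0 0 0;-0.5 0 0 30 0;-0.5 0 0 80 0;-0.5 -60 -60 120 0;-0.5 -60 -120 120 0;-0.5 -60 -120 120 0'
python3 - <<'E'
from h import *
t=cam("top"); s=cam("scene")
e=r.state()["ee_pos"]; print(e)
crop(t,95,125,245,245,5,"t1.png");crop(s,255,180,415,320,5,"s1.png")
E
```

```text
time: 26.8
ee_pos: [511.8, 211.5, 108.8]
tcp_rot: [0.089, 0.996, 0.003, 0.001]
contact_force: [0.5, -0.1, -1.0]
grip_width: 21.2
[512.5786708  212.12173408 108.47308863]
```

View pics/s1.png

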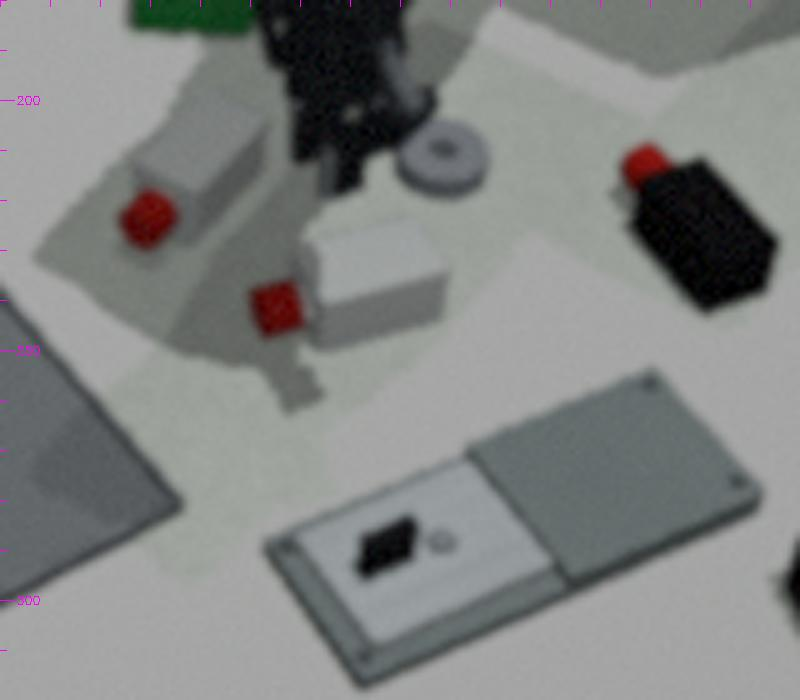

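View pics/t1.png

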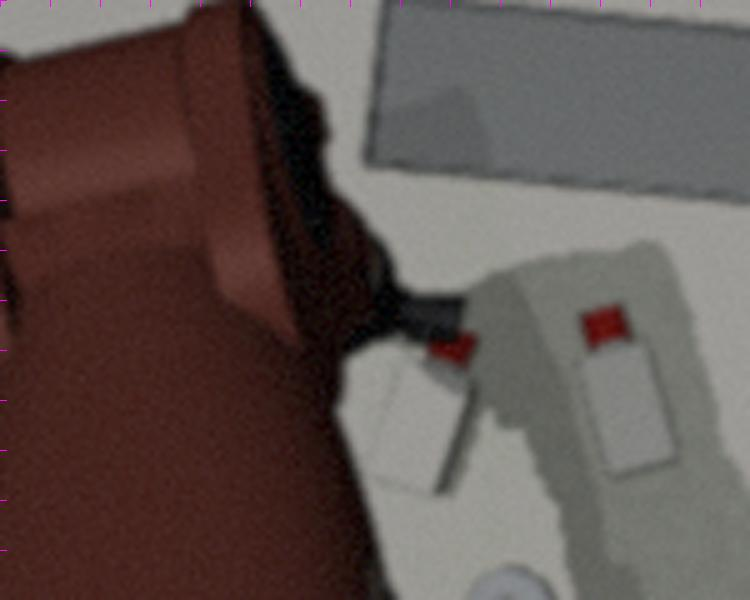

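The plate sits flat on the seat with its rear edge at the step, and the pin shows as a ring in the hole at (440,542) of the scene crop. The only two white bottles are A, top crop (420,425), and B, (630,405). Now I'll fit their poses.

```bash
python3 - <<'E'
from h import *
np.set_printoptions(precision=3,suppress=True)
t=cam("top"); s=cam("scene")
T=lambda m,X,Y:(t,m,px(X,Y,95,145,5)); S=lambda m,X,Y:(s,m,px(X,Y,265,180,5))
A_t=[T([24,22,44],408,258),T([24,-22,44],475,280),T([-50,-22,44],437,392),T([-50,22,44],370,373),T([37,0,33],452,243)]
A_s=[S([24,-22,44],243,250),S([24,22,44],272,305),S([-50,22,44],398,272),S([-50,-22,44],358,218),S([24,22,0],272,352),S([-50,22,0],393,318)]
B_t=[T([24,22,44],577,256),T([24,-22,44],652,245),T([-50,-22,44],676,357),T([-50,22,44],617,378),T([37,0,33],605,226)]
B_s=[S([24,-22,44],87,163),S([24,22,44],150,195),S([-50,22,44],217,127),S([-50,-22,44],163,97),S([24,22,0],140,242)]
for nm,tt,ss,g in(("A",A_t,A_s,[460,190,-.3]),("B",B_t,B_s,[470,75,.25])):
    for n,o in(("top",tt),("scene",ss),("both",tt+ss)):
        x,e=fit(o,g); print(nm,n,x)
        if n!="both": print(e.tolist())
    ov=[(box(*x,-50,24,-22,22,44),(0,255,0)),(box(*x,-50,24,-22,22,0),(0,160,0)),(box(*x,24,50,-14,14,22),(255,255,0))]
    if nm=="A": O=ov
    else: O=O+ov
crop(t,145,165,245,235,7,"t1.png",O);crop(s,265,180,365,260,8,"s1.png",O)
# tray & jar
E
```

```text
A top [468.195 189.294  -0.289]
[[-0.2, -0.9], [0.6, -0.8], [0.3, 0.9], [-0.6, 0.2], [-0.0, 0.5]]
A scene [473.549 196.072  -0.266]
[[-1.5, -0.4], [0.4, 0.2], [0.8, -1.2], [0.6, -1.6], [-0.9, 2.3], [-0.0, 1.1]]
A both [469.545 191.423  -0.287]
B top [480.09   75.608   0.287]
[[-0.0, 0.2], [-0.6, -1.6], [1.3, 0.2], [-1.4, 0.1], [0.7, 0.4]]
B scene [485.698  84.849   0.239]
[[-1.1, -0.3], [-0.6, 0.5], [1.9, -0.6], [-0.2, -1.4], [0.7, 2.6]]
B both [480.825  78.199   0.26 ]
```

View pics/s1.png

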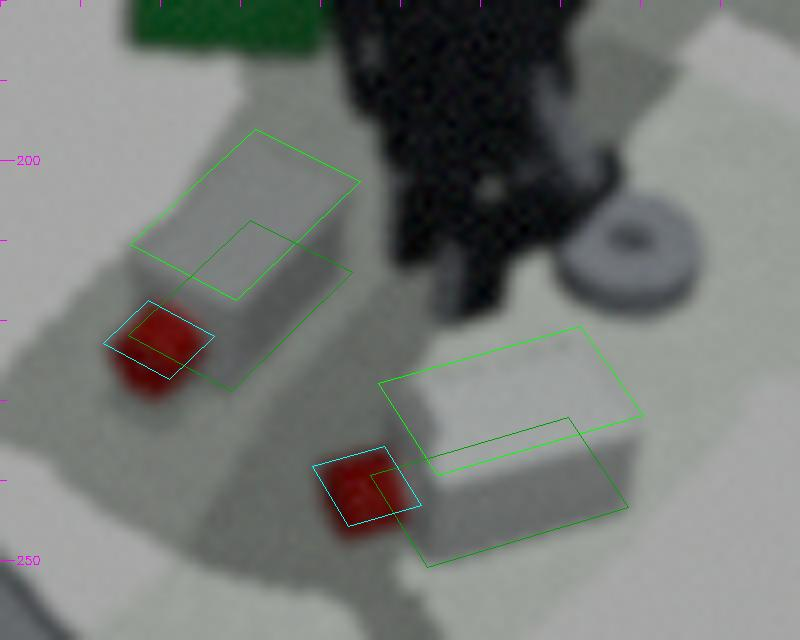

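View pics/t1.png

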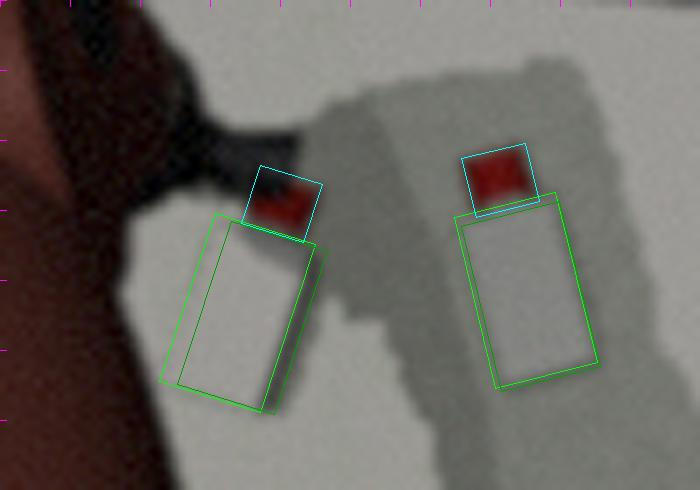

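```bash
python3 -m crank '0.3 6.5 -36 -20 -0.11;0.3 6.5 -36 -70 -0.11;0.3 6.5 -36 -88 -0.11;0.3 6.5 -36 -88 -0.11;0.3 6.5 -36 -88 -0.11' 20
python3 - <<'E'
from h import *
t=cam("top"); s=cam("scene")
e=r.state()["ee_pos"]; print(e)
crop(t,145,165,245,235,7,"t1.png");crop(s,265,180,365,260,8,"s1.png")
E
```

```text
time: 27.62
ee_pos: [520.3, 178.9, 20.3]
tcp_rot: [0.142, 0.99, 0.003, 0.001]
contact_force: [-0.4, 0.7, -0.6]
grip_width: 55.7
[520.56991076 178.71731826  20.73695887]
```

View pics/s1.png

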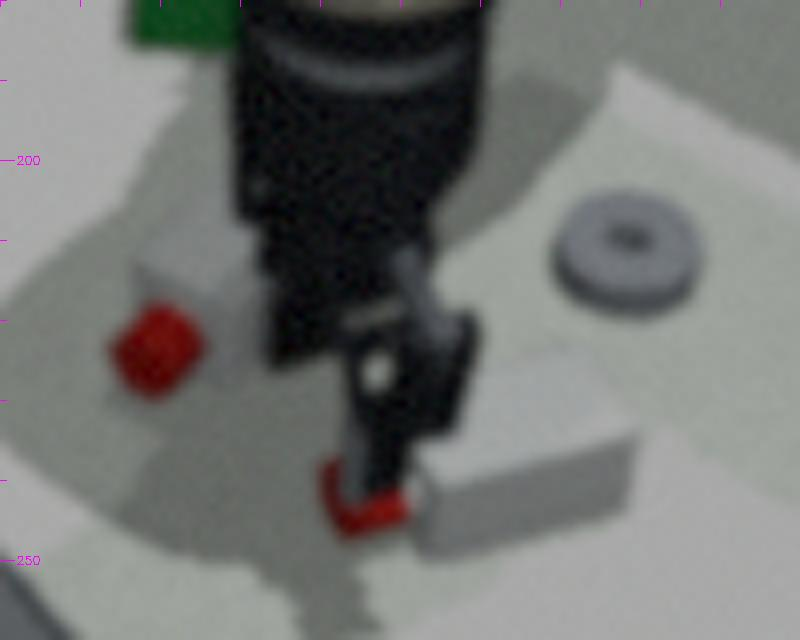

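View pics/t1.png

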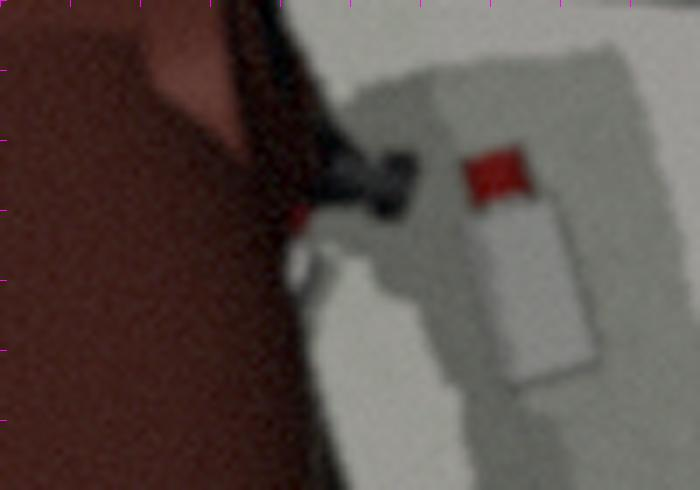

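```bash
python3 - <<'E'
from h import *
t=cam("top"); s=cam("scene")
e=r.state()["ee_pos"]; print(e)
yw=-.287
O=[]
for z,col in((e[2]+43,(0,255,0)),(22,(0,255,255))):
    for y0,y1 in((28,42),(-42,-28)): O.append((box(e[0],e[1],yw,-11,11,y0,y1,z),col))
O.append((box(469,190.5,yw,24,50,-14.5,14.5,22),(255,255,0)))
crop(t,145,165,245,235,7,"t1.png",O);crop(s,265,180,365,260,8,"s1.png",O)
E
```

```text
[520.33477422 178.46174975  20.63456002]
```

View pics/s1.png

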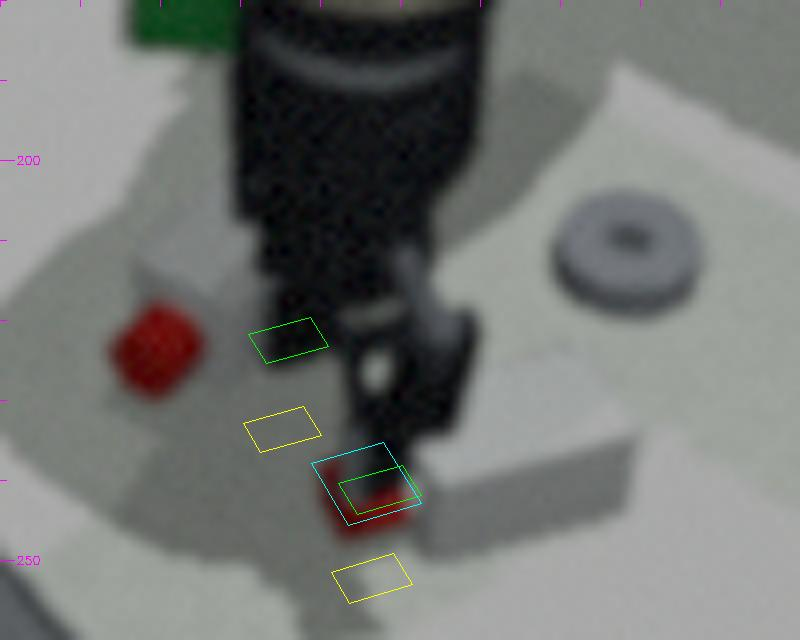

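```bash
python3 -m crank '0.3 0 0 -25 0;0.3 0 0 -45 0;0.3 0 0 -52 0;0.3 0 0 -52 0;-1 0 0 -52 0;-1 0 0 -52 0;-1 0 0 -52 0;-1 0 0 -52 0;-1 0 0 -52 0' 20
python3 - <<'E'
from h import *
s=cam("scene");crop(s,265,180,365,260,8,"s1.png")
E
```

```text
time: 28.95
ee_pos: [521.3, 178.5, -30.9]
tcp_rot: [0.143, 0.99, 0.004, 0.003]
contact_force: [2.6, -1.3, 4.9]
grip_width: 28.2
```

View pics/s1.png

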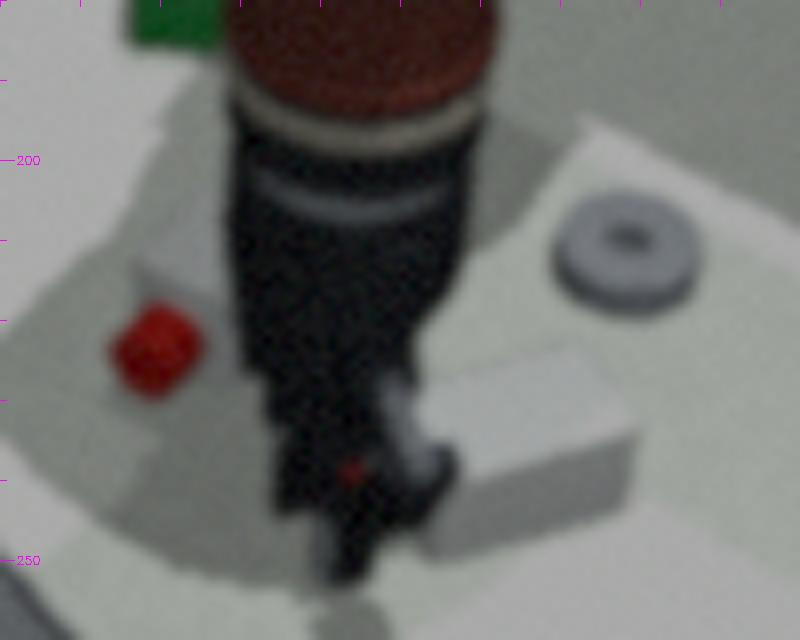

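```bash
python3 -m crank '-1 -2 1 15 0;-1 -6 2 30 0;-1 -14 4 45 0;-1 -26 8 60 0;-1 -40 12 75 0;-1 -50 15 90 0;-1 -50 15 110 0;-1 -50 15 110 0;-1 -50 15 110 0'
python3 - <<'E'
from h import *
s=cam("scene");crop(s,265,150,365,260,6,"s1.png")
E
```

```text
time: 30.12
ee_pos: [471.0, 193.5, 78.8]
tcp_rot: [0.143, 0.99, 0.004, 0.003]
contact_force: [0.1, 0.3, -1.6]
grip_width: 27.7
```

View pics/s1.png

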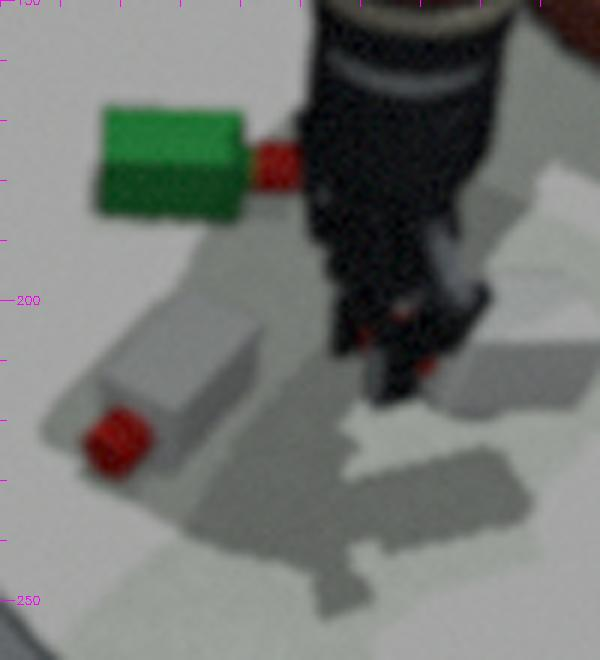

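Gripped on the cap (28 mm), but the bottle stayed level in the pads when lifted. I'll lower it near the bench and ease the grip bit by bit so gravity can swing the base down.

```bash
python3 -m crank '-1 0 0 -12 0;-1 0 0 -22 0;-0.4 0 0 -22 0;-0.38 0 0 -22 0;-0.37 0 0 -22 0;-0.36 0 0 -22 0;-0.36 0 0 -22 0' 20
python3 - <<'E'
from h import *
s=cam("scene");crop(s,265,150,385,260,6,"s1.png")
E
```

```text
time: 31.05
ee_pos: [470.9, 193.4, 56.7]
tcp_rot: [0.143, 0.99, 0.004, 0.002]
contact_force: [0.4, -0.7, -1.3]
grip_width: 28.0
```

View pics/s1.png

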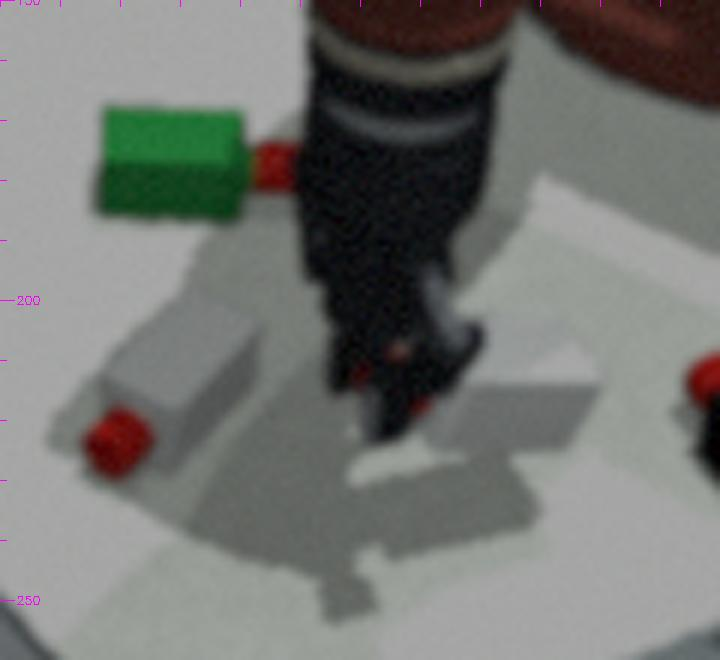

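```bash
python3 -m crank '-0.35 0 0 0 0;-0.35 0 0 0 0;-0.345 0 0 0 0;-0.345 0 0 0 0' 20
python3 - <<'E'
from h import *
s=cam("scene");crop(s,265,150,385,260,6,"s1.png")
E
```

```text
time: 31.6
ee_pos: [470.9, 193.4, 56.6]
tcp_rot: [0.143, 0.99, 0.003, 0.002]
contact_force: [-0.3, -0.4, -1.7]
grip_width: 28.4
```

View pics/s1.png

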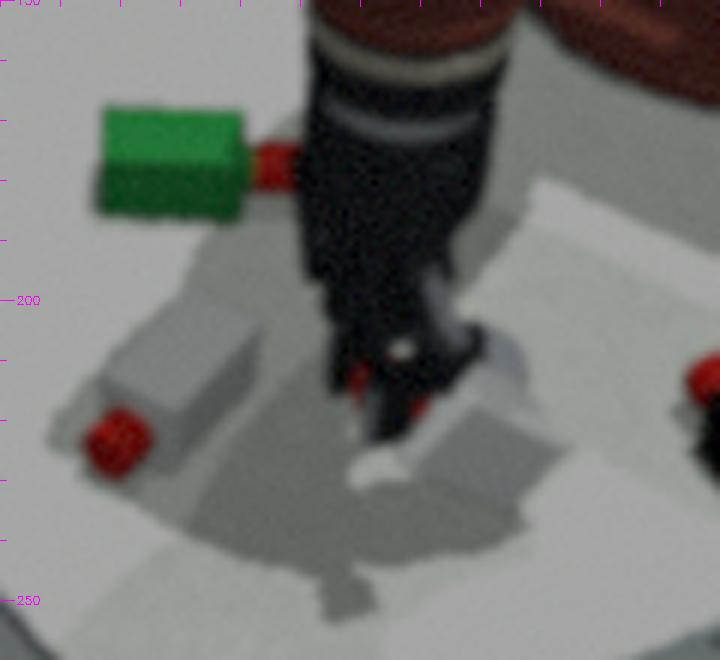

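Easing the grip works: the bottle is tilting base-down. Continue.

```bash
python3 -m crank '-0.343 0 0 0 0;-0.343 0 0 0 0;-0.343 0 0 0 0' 20
python3 - <<'E'
from h import *
s=cam("scene");crop(s,265,150,385,260,6,"s1.png")
E
```

```text
time: 32.02
ee_pos: [470.9, 193.4, 56.6]
tcp_rot: [0.143, 0.99, 0.004, 0.002]
contact_force: [0.7, -0.6, -2.0]
grip_width: 27.9
```

View pics/s1.png

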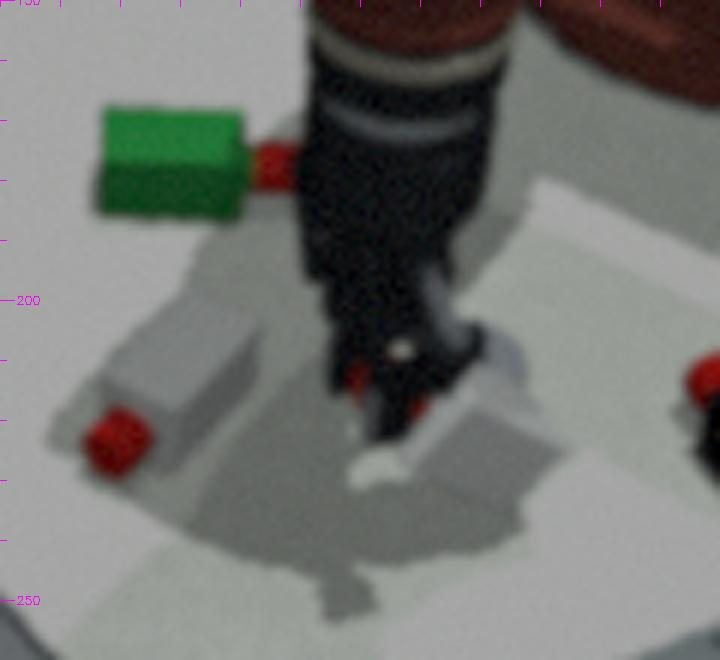

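```bash
python3 -m crank '-0.338 0 0 0 0;-0.338 0 0 0 0;-0.338 0 0 0 0' 20
python3 - <<'E'
from h import *
s=cam("scene");crop(s,265,150,385,260,6,"s1.png")
E
```

```text
time: 32.45
ee_pos: [470.9, 193.4, 56.6]
tcp_rot: [0.143, 0.99, 0.003, 0.002]
contact_force: [0.1, 0.3, -2.9]
grip_width: 28.3
```

View pics/s1.png

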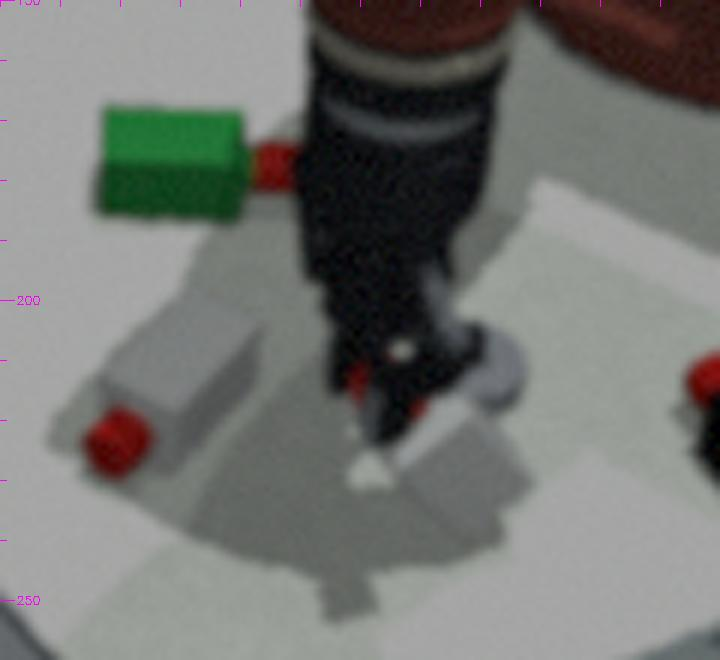

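Progressing, roughly 50° down now. A bit more.

```bash
python3 -m crank '-0.336 0 0 0 0;-0.334 0 0 0 0;-0.332 0 0 0 0;-0.332 0 0 0 0' 20
python3 - <<'E'
from h import *
s=cam("scene");crop(s,265,150,385,260,6,"s1.png")
E
```

```text
time: 33.0
ee_pos: [470.9, 193.4, 56.6]
tcp_rot: [0.143, 0.99, 0.003, 0.002]
contact_force: [0.0, -0.7, -2.0]
grip_width: 28.4
```

View pics/s1.png

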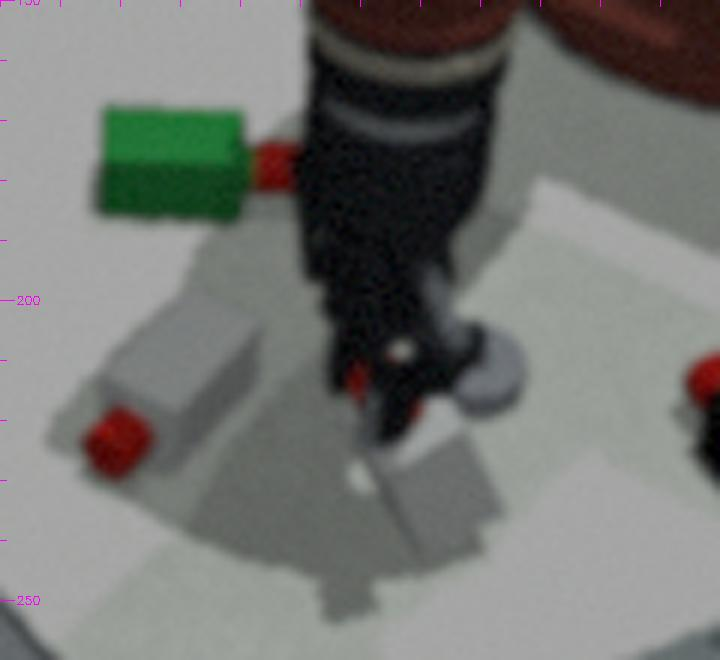

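```bash
python3 -m crank '-0.33 0 0 0 0;-0.328 0 0 0 0;-0.326 0 0 0 0;-0.326 0 0 0 0' 20
python3 - <<'E'
from h import *
s=cam("scene");crop(s,265,150,385,260,6,"s1.png")
E
```

```text
time: 33.55
ee_pos: [470.9, 193.4, 56.6]
tcp_rot: [0.143, 0.99, 0.004, 0.002]
contact_force: [0.3, -0.3, -1.5]
grip_width: 28.9
```

View pics/s1.png

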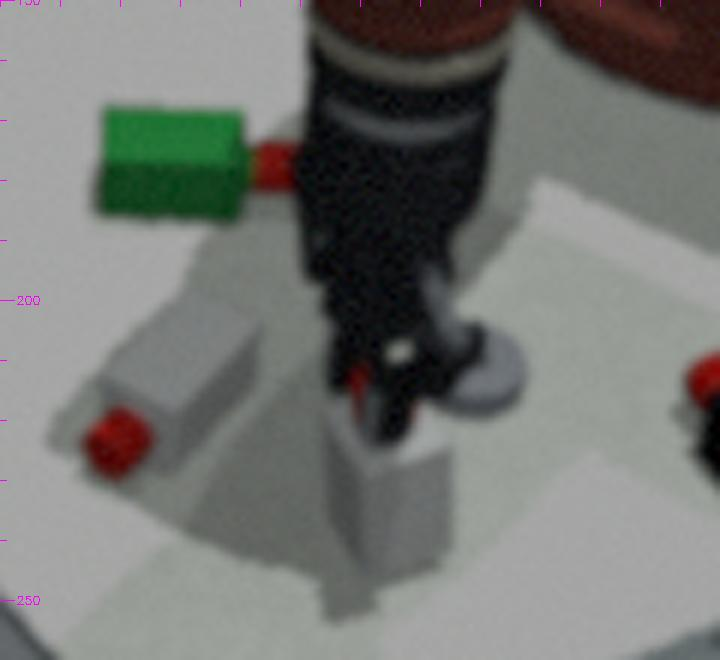

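The bottle hangs upright. Firming the grip now, then locating the tray.

```bash
python3 -m crank '-1 0 0 0 0;-1 0 0 0 0;-1 0 0 0 0;-1 0 0 20 0;-1 0 0 40 0;-1 0 0 40 0' 50
python3 - <<'E'
from h import *
t=cam("top"); s=cam("scene")
crop(t,155,110,285,180,6,"t1.png");crop(s,190,195,305,310,5,"s1.png")
crop(s,265,140,385,260,6,"s2.png")
E
```

```text
time: 34.35
ee_pos: [472.1, 193.7, 97.7]
tcp_rot: [0.143, 0.99, 0.004, 0.004]
contact_force: [-0.0, 0.6, -1.8]
grip_width: 26.8
```

View pics/s1.png

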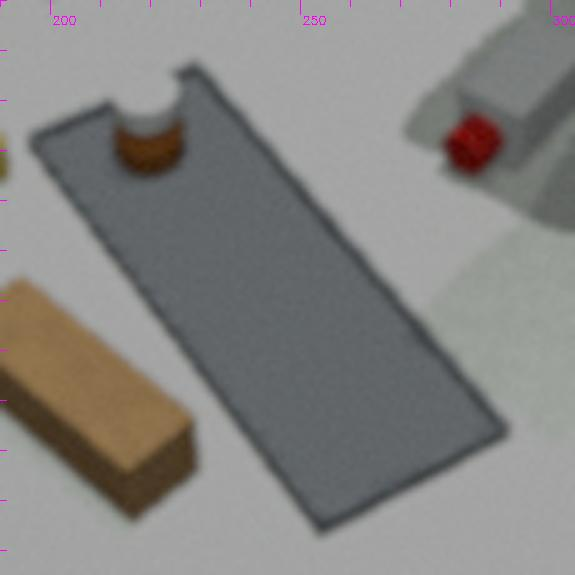

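View pics/t1.png

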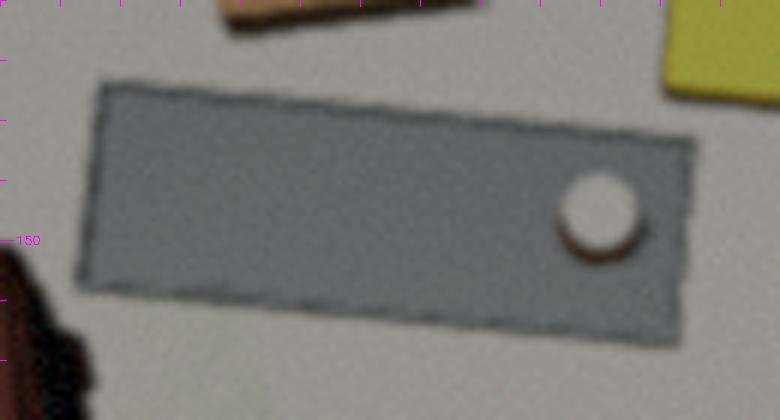

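View pics/s2.png

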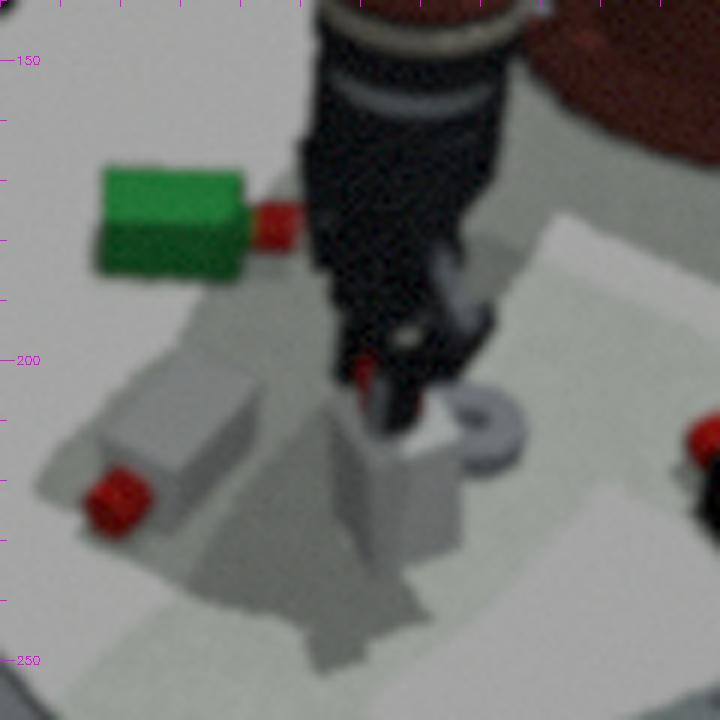

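```bash
python3 - <<'E'
from h import *
np.set_printoptions(precision=3,suppress=True)
t=cam("top"); s=cam("scene")
T=lambda m,X,Y:(t,m,px(X,Y,155,110,6)); S=lambda m,X,Y:(s,m,px(X,Y,190,195,5))
to=[T([55,155,12],102,82),T([55,-155,12],695,138),T([-55,-155,12],678,346),T([-55,155,12],78,290)]
so=[S([-55,155,12],507,430),S([55,155,12],320,526),S([55,-155,12],32,138),S([-55,-155,12],196,65)]
for n,o in(("top",to),("scene",so),("both",to+so)): print(n,*fit(o,[700,80,-.1]))
print("jar top",w(t,[px(600,211,155,110,6)],50))
p,_=fit(to,[700,80,-.1])
c,sn=np.cos(p[2]),np.sin(p[2])
for y in(100,90,10,0,-10): print(y,p[0]-sn*y,p[1]+c*y)
E
```

```text
top [656.36   80.781  -0.077] [[-0.7 -0.3]
 [ 0.8 -0.2]
 [ 0.6  0.3]
 [-0.7  0.2]]
scene [664.044  88.277  -0.083] [[ 0.9 -0.1]
 [-0.2  1. ]
 [-1.7 -0.5]
 [ 0.4 -0.8]]
both [659.402  83.335  -0.085] [[-1.3 -1.6]
 [ 0.1 -0.8]
 [-0.4 -0.4]
 [-1.6 -1.2]
 [ 1.  -2.2]
 [ 0.  -1.4]
 [-1.1 -2.3]
 [ 0.9 -2.4]]
jar top [[651.652 -26.004  50.   ]]
100 664.0938845720952 180.48144563075323
90 663.3205146217165 170.51139553459768
10 657.133555018686 90.75099476535338
0 656.3601850683073 80.78094466919784
-10 655.5868151179285 70.81089457304229
```

```bash
python3 -m crank '-1 25 -2 0 0;-1 60 -6 0 0.05;-1 100 -10 0 0.1;-1 140 -14 0 0.15;-1 175 -18 0 0.2;-1 197 -20 0 0.2;-1 197 -20 -20 0.2;-1 197 -20 -36 0.2;-1 197 -20 -42 0.2;-1 197 -20 -42 0.2;-1 197 -20 -42 0.2'
python3 - <<'E'
from h import *
t=cam("top"); s=cam("scene")
crop(t,155,110,285,180,6,"t1.png");crop(s,190,195,325,310,5,"s1.png")
E
```

```text
time: 35.92
ee_pos: [667.2, 173.4, 54.0]
tcp_rot: [0.043, 0.999, 0.003, 0.001]
contact_force: [0.1, -0.4, -1.4]
grip_width: 27.1
```

View pics/s1.png

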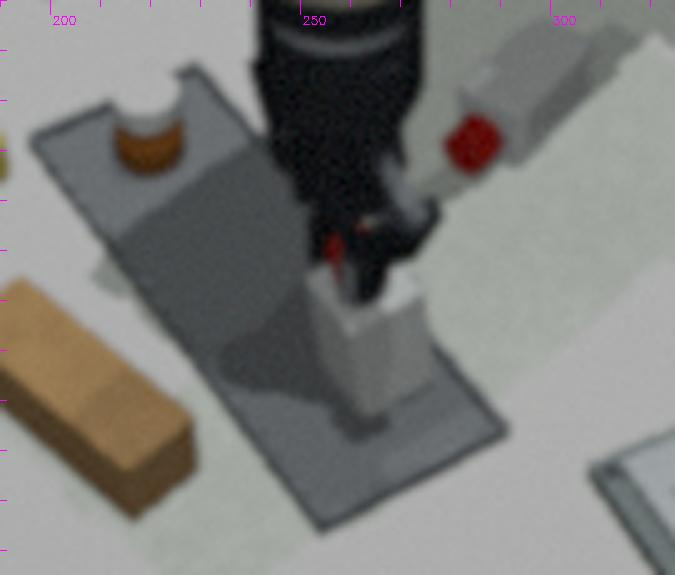

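```bash
python3 -m crank '-1 0 0 -3 0;-1 0 0 -5 0;-1 0 0 -5 0'|sed -n 2p\;4p; python3 -m crank '-1 0 0 -2 0;-1 0 0 -2 0'|sed -n 2p\;4p
```

```text
ee_pos: [669.4, 173.5, 52.4]
contact_force: [-2.4, -0.9, 19.8]
ee_pos: [670.4, 173.4, 52.6]
contact_force: [-2.4, -0.8, 12.7]
```

```bash
python3 -m crank '-0.3 0 0 1 0;-0.2 0 0 1 0;0 0 0 1 0;0.2 0 0 1 0;0.2 0 0 1 0;0.2 0 0 15 0;0.2 0 0 50 0;0.2 -60 -20 90 0;0.2 -120 -40 90 0;0.2 -150 -60 90 0;0.2 -150 -60 90 0' 20
python3 - <<'E'
from h import *
t=cam("top"); s=cam("scene")
crop(t,145,110,275,210,6,"t1.png");crop(s,190,175,335,310,5,"s1.png")
E
```

```text
time: 38.02
ee_pos: [517.7, 112.4, 144.0]
tcp_rot: [0.044, 0.999, 0.004, 0.005]
contact_force: [-0.2, -0.3, 0.6]
grip_width: 51.1
```

View pics/s1.png

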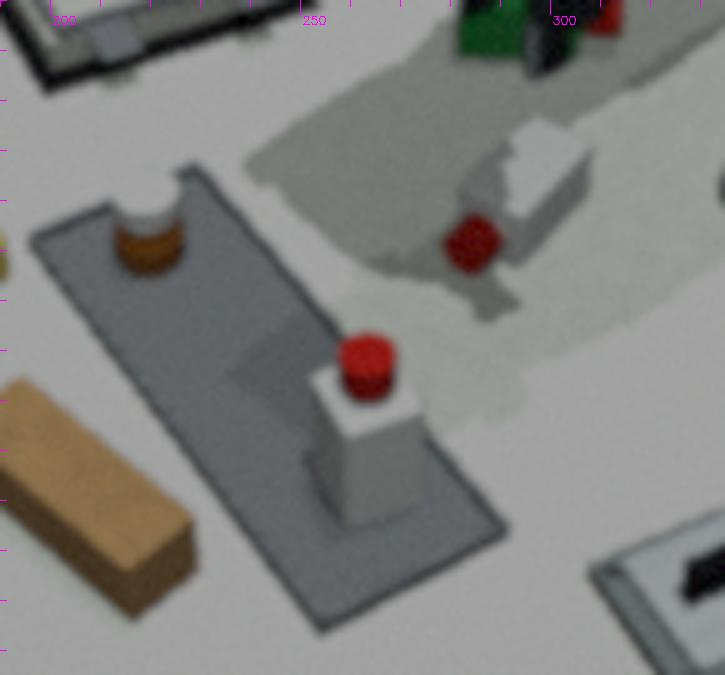

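View pics/t1.png

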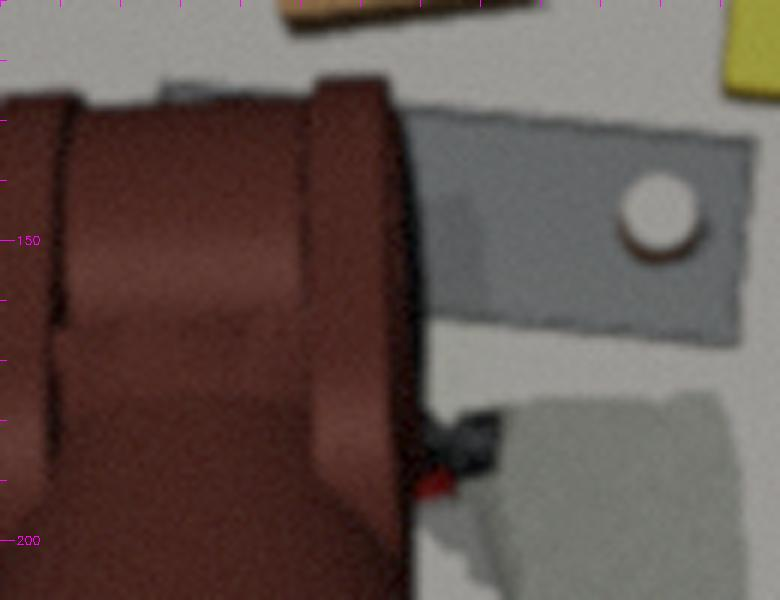

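Bottle A stands upright in the tray. Next is bottle B, which hasn't moved since my fit.

```bash
python3 -m crank '0.3 13 -21.5 -20 0.12;0.3 13 -21.5 -60 0.24;0.3 13 -21.5 -100 0.358;0.3 13 -21.5 -124 0.358;0.3 13 -21.5 -124 0.358;0.3 13 -21.5 -124 0.358' 20
python3 - <<'E'
from h import *
t=cam("top"); s=cam("scene")
e=r.state()["ee_pos"]; print(e,r.state()["tcp_rot"])
yw=.27
O=[]
for z,col in((e[2]+43,(0,255,0)),(22,(0,255,255))):
    for y0,y1 in((28,42),(-42,-28)): O.append((box(e[0],e[1],yw,-11,11,y0,y1,z),col))
O.append((box(480.5,77,yw,24,50,-14.5,14.5,22),(255,255,0)))
crop(s,255,170,355,250,8,"s1.png",O);crop(t,145,165,245,235,7,"t1.png",O)
E
```

```text
time: 38.88
ee_pos: [535.7, 92.1, 20.9]
tcp_rot: [-0.135, 0.991, 0.005, 0.007]
contact_force: [0.3, 0.2, 0.4]
grip_width: 55.4
[535.71740052  92.07207503  21.2836683 ] [-0.13531008  0.99076513  0.00502603  0.0070984 ]
```

View pics/s1.png

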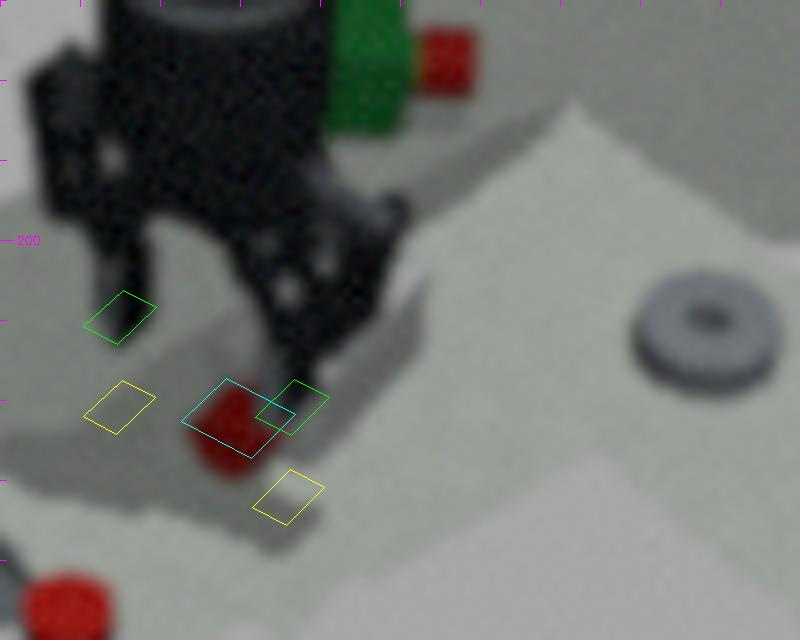

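View pics/t1.png

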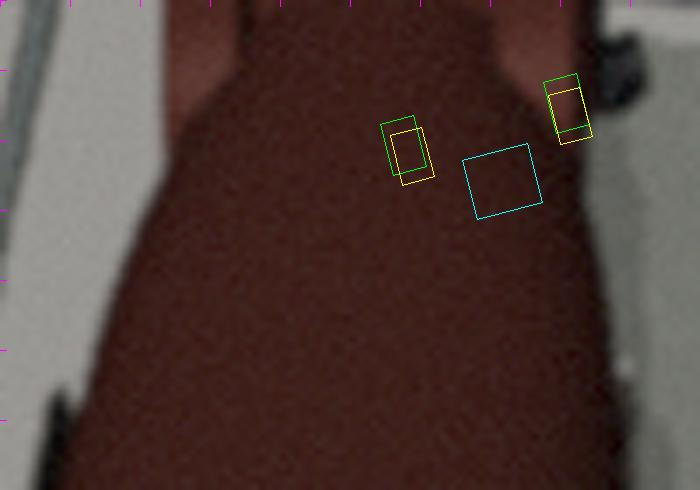

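```bash
python3 -m crank '0.3 -2.5 0.5 -25 0;0.3 -2.5 0.5 -45 0;0.3 -2.5 0.5 -52 0;0.3 -2.5 0.5 -52 0;-1 -2.5 0.5 -52 0;-1 -2.5 0.5 -52 0;-1 -2.5 0.5 -52 0;-1 -2.5 0.5 -52 0;-1 -2.5 0.5 -52 0' 20
python3 - <<'E'
from h import *
s=cam("scene");crop(s,255,170,355,250,8,"s1.png")
E
```

```text
time: 40.1
ee_pos: [534.3, 92.7, -30.2]
tcp_rot: [-0.135, 0.991, 0.005, 0.008]
contact_force: [3.2, 0.8, 5.5]
grip_width: 27.7
```

View pics/s1.png

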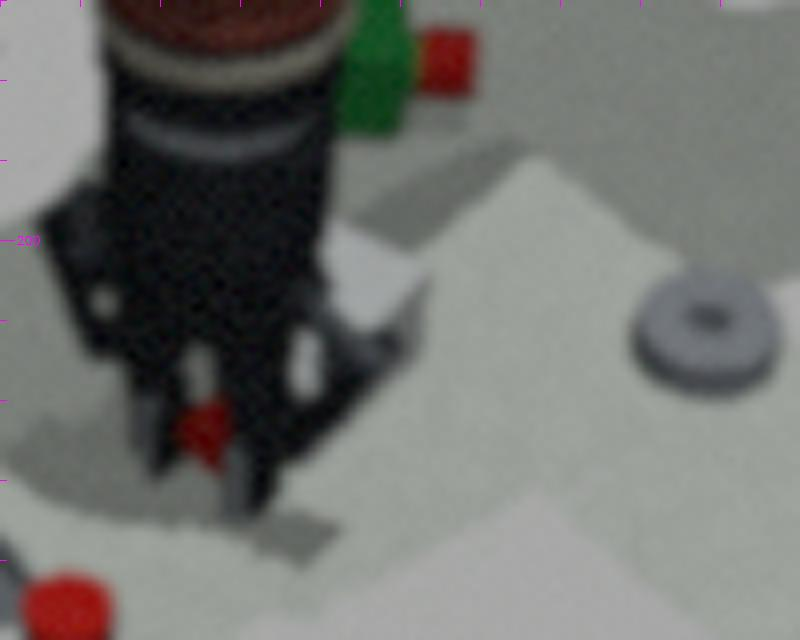

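```bash
python3 -m crank '-1 0 0 20 0;-1 0 0 45 0;-1 0 0 70 0;-1 0 0 88 0;-1 0 0 88 0;-0.38 0 0 88 0;-0.36 0 0 88 0;-0.35 0 0 88 0;-0.345 0 0 88 0;-0.345 0 0 88 0' 20
python3 - <<'E'
from h import *
s=cam("scene");crop(s,245,150,365,260,6,"s1.png")
E
```

```text
time: 41.4
ee_pos: [534.2, 92.7, 57.7]
tcp_rot: [-0.135, 0.991, 0.005, 0.008]
contact_force: [0.5, -0.6, -1.5]
grip_width: 28.3
```

View pics/s1.png

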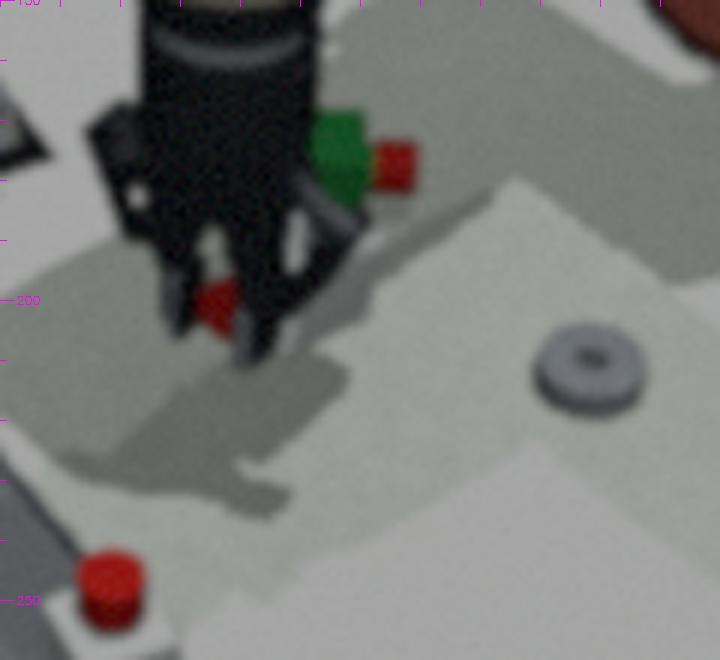

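```bash
python3 -m crank '-0.342 0 0 0 0;-0.34 0 0 0 0;-0.338 0 0 0 0;-0.336 0 0 0 0;-0.336 0 0 0 0' 20
python3 - <<'E'
from h import *
s=cam("scene");crop(s,245,150,365,260,6,"s1.png")
E
```

```text
time: 42.08
ee_pos: [534.3, 92.7, 57.7]
tcp_rot: [-0.135, 0.991, 0.005, 0.008]
contact_force: [0.0, 0.3, -1.8]
grip_width: 28.4
```

View pics/s1.png

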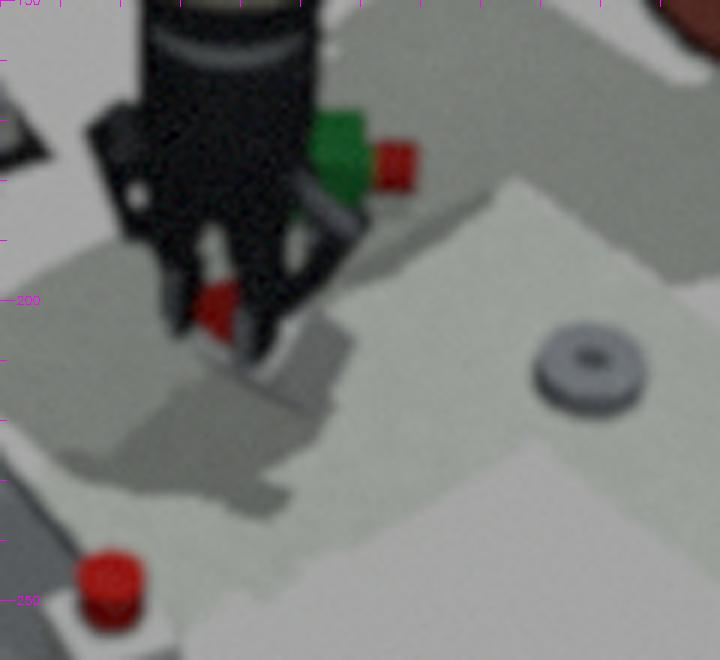

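Swinging down the same way as before. Continue easing.

```bash
python3 -m crank '-0.334 0 0 0 0;-0.332 0 0 0 0;-0.33 0 0 0 0;-0.329 0 0 0 0;-0.328 0 0 0 0;-0.328 0 0 0 0' 20
python3 - <<'E'
from h import *
s=cam("scene");crop(s,245,150,365,260,6,"s1.png")
E
```

```text
time: 42.88
ee_pos: [534.3, 92.7, 57.7]
tcp_rot: [-0.135, 0.991, 0.005, 0.008]
contact_force: [0.8, -1.5, -0.7]
grip_width: 29.1
```

View pics/s1.png

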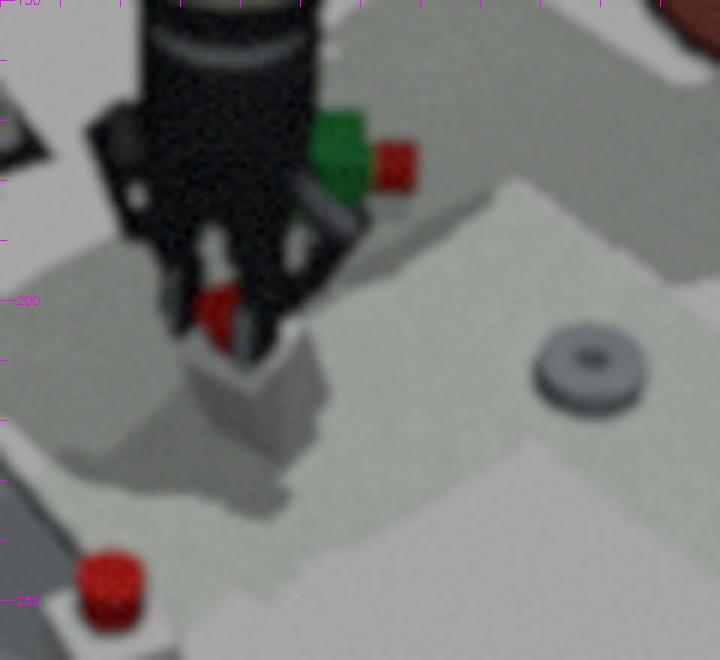

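```bash
python3 -m crank '-0.327 0 0 0 0;-0.326 0 0 0 0;-0.326 0 0 0 0;-0.326 0 0 0 0' 20
python3 - <<'E'
from h import *
s=cam("scene");crop(s,245,150,365,260,6,"s1.png")
E
```

```text
time: 43.42
ee_pos: [534.3, 92.7, 57.7]
tcp_rot: [-0.135, 0.991, 0.005, 0.008]
contact_force: [-0.0, 0.1, -1.0]
grip_width: 28.4
```

View pics/s1.png

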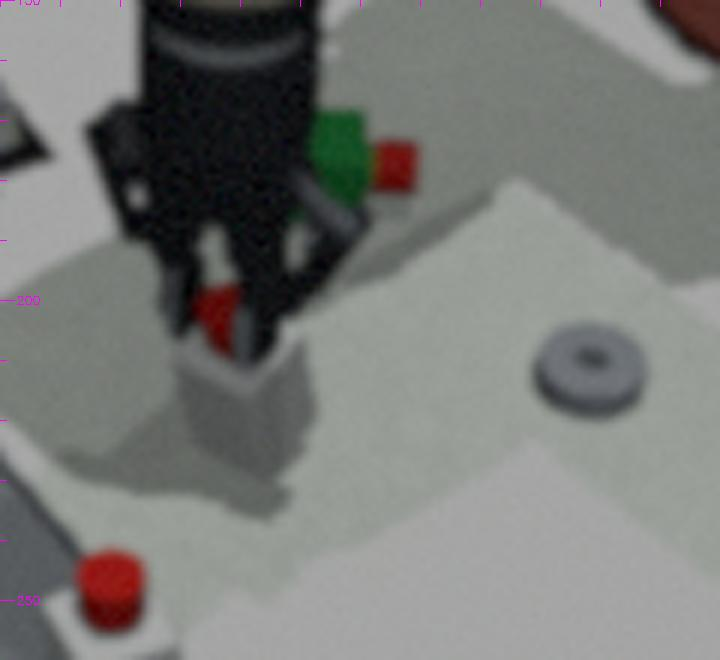

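```bash
python3 -m crank '-1 0 0 0 0;-1 0 0 0 0;-1 0 0 0 0;-1 0 0 20 0;-1 0 0 40 0;-1 25 -4 40 -0.1;-1 60 -8 40 -0.2;-1 95 -13 40 -0.3;-1 127 -17 40 -0.35;-1 127 -17 20 -0.35;-1 127 -17 5 -0.35;-1 127 -17 0 -0.35;-1 127 -17 0 -0.35' 50
python3 - <<'E'
from h import *
t=cam("top"); s=cam("scene")
crop(t,155,110,285,180,6,"t1.png");crop(s,190,165,325,310,5,"s1.png")
E
```

```text
time: 45.1
ee_pos: [660.9, 75.8, 57.7]
tcp_rot: [0.039, 0.999, 0.004, 0.009]
contact_force: [0.2, -0.3, -0.8]
grip_width: 26.9
```

View pics/s1.png

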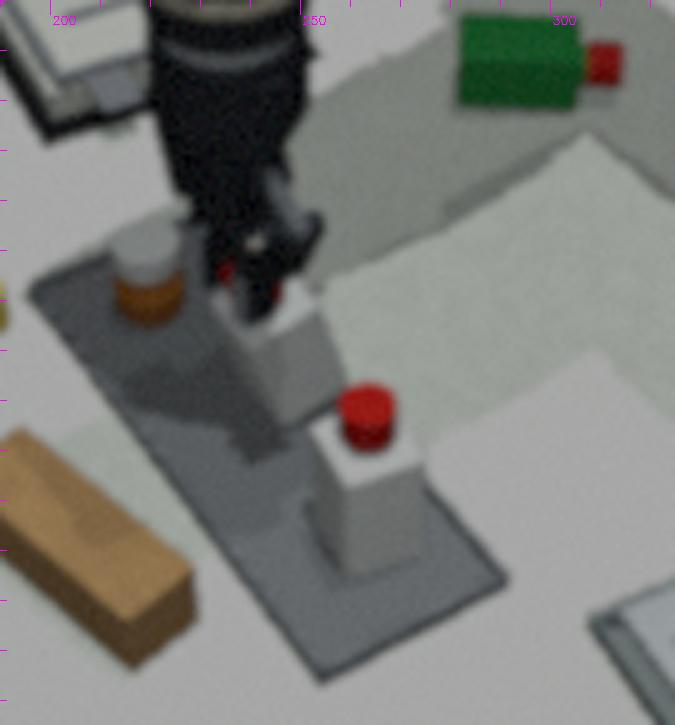

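```bash
python3 -m crank '-1 4 0 0 0;-1 8 0 0 0;-1 8 0 -3 0;-1 8 0 -3 0'|sed -n 2p\;4p; python3 -m crank '-1 0 0 -3 0;-1 0 0 -3 0'|sed -n 2p\;4p
python3 - <<'E'
from h import *
t=cam("top"); s=cam("scene")
crop(t,155,110,285,180,6,"t1.png");crop(s,200,185,300,265,8,"s1.png")
E
```

```text
ee_pos: [669.3, 75.8, 55.1]
contact_force: [0.3, -0.0, -1.6]
ee_pos: [670.0, 75.8, 52.8]
contact_force: [0.0, 0.1, 3.3]
```

View pics/s1.png

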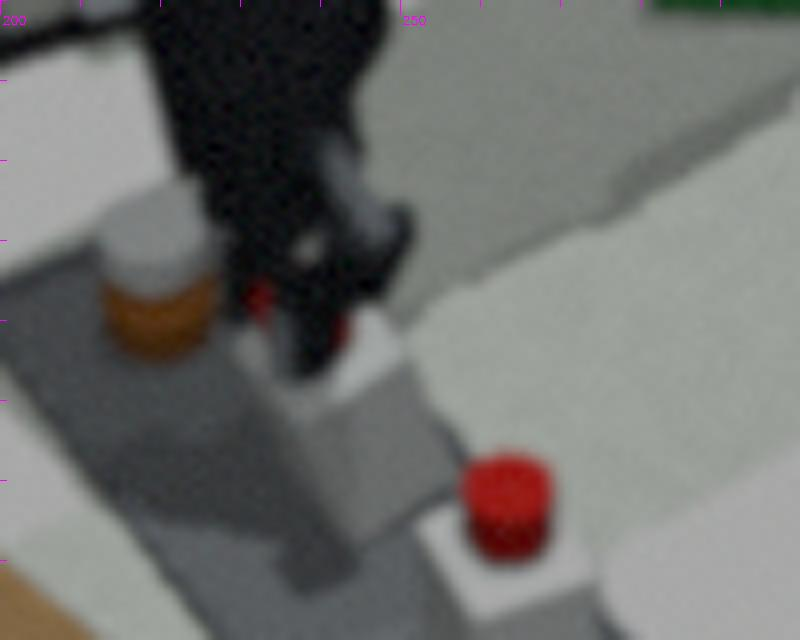

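View pics/t1.png

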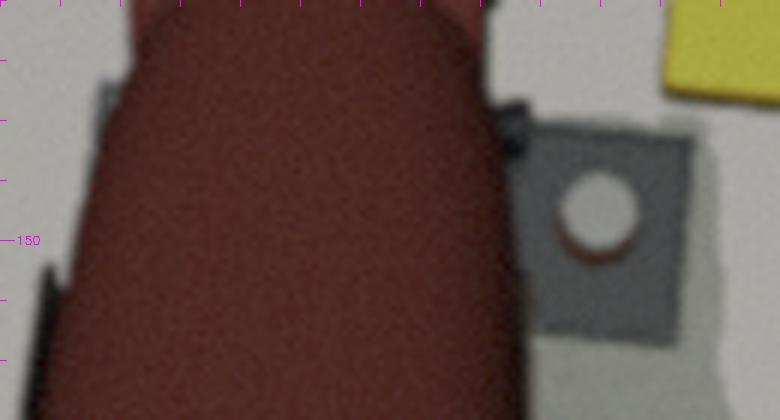

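B hangs tilted about 20°. I'll shift it away from the near rim, touch its base edge down, then drag the cap back so it rights itself against the floor.

```bash
python3 -m crank '-1 0 0 5 0;-1 8 0 5 0;-1 14 0 5 0;-1 14 0 1 0;-1 14 0 -1 0;-1 14 0 -1 0' 30|sed -n 2p\;4p; python3 -m crank '-1 0 0 -2 0;-1 0 0 -2.5 0'|sed -n 2p\;4p
```

```text
ee_pos: [684.9, 75.8, 52.7]
contact_force: [-1.0, -0.2, 7.6]
ee_pos: [686.8, 75.6, 52.5]
contact_force: [-0.2, 0.5, 17.0]
```

```bash
python3 -m crank '-1 -5 0 0 0;-1 -10 0 0 0;-1 -15 0 0 0;-1 -20 0 0 0;-1 -24 0 -1 0;-1 -24 0 -1 0' 20
python3 - <<'E'
from h import *
t=cam("top"); s=cam("scene")
crop(s,200,185,300,265,8,"s1.png")
E
```

```text
time: 47.8
ee_pos: [663.4, 75.7, 52.5]
tcp_rot: [0.039, 0.999, 0.004, 0.014]
contact_force: [2.1, 0.7, 9.1]
grip_width: 27.1
```

View pics/s1.png

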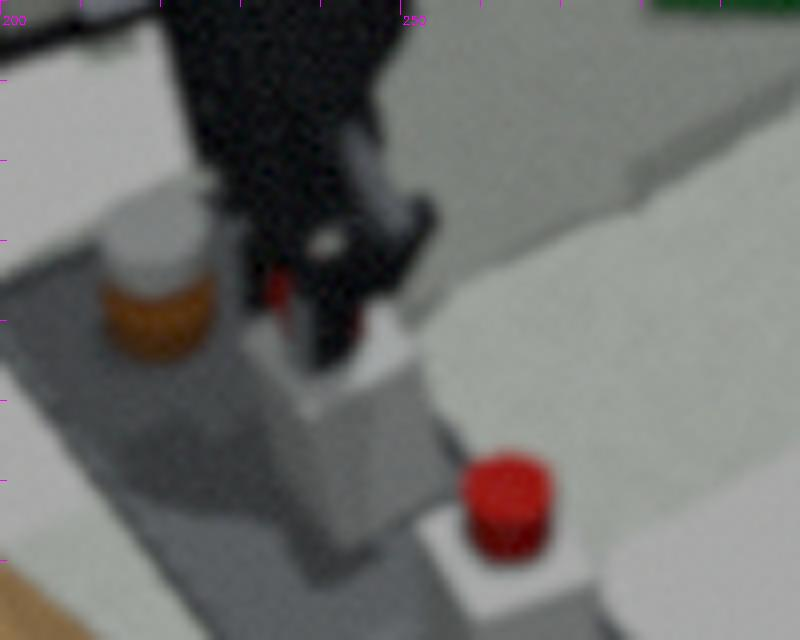

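```bash
python3 -m crank '-1 0 0 6 0;-1 5 0 6 0;-1 9 0 6 0;-1 9 0 6 0;-1 9 0 2 0;-1 9 0 1 0;-1 9 0 1 0' 40
python3 - <<'E'
from h import *
t=cam("top"); s=cam("scene")
crop(s,200,185,300,265,8,"s1.png")
E
```

```text
time: 48.78
ee_pos: [672.4, 75.7, 53.3]
tcp_rot: [0.039, 0.999, 0.004, 0.014]
contact_force: [-0.2, -0.4, -0.6]
grip_width: 26.9
```

View pics/s1.png

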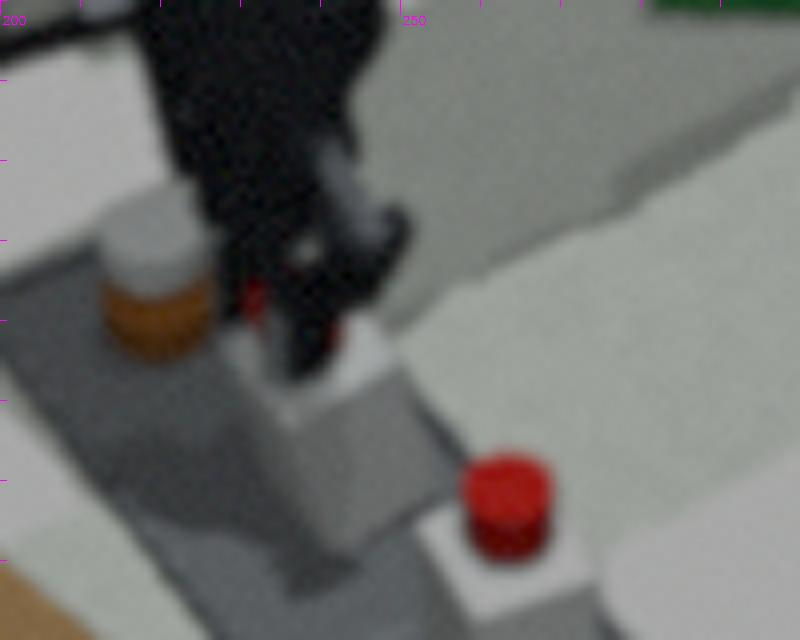

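```bash
python3 -m crank '-0.345 0 0 0 0;-0.335 0 0 0 0;-0.33 0 0 0 0;-0.328 0 0 0 0;-0.326 0 0 0 0;-0.325 0 0 0 0;-0.324 0 0 0 0;-0.323 0 0 0 0' 20
python3 - <<'E'
from h import *
t=cam("top"); s=cam("scene")
crop(s,200,185,300,265,8,"s1.png")
E
```

```text
time: 49.88
ee_pos: [672.5, 75.7, 53.5]
tcp_rot: [0.039, 0.999, 0.004, 0.014]
contact_force: [0.3, -0.3, -0.9]
grip_width: 29.0
```

View pics/s1.png

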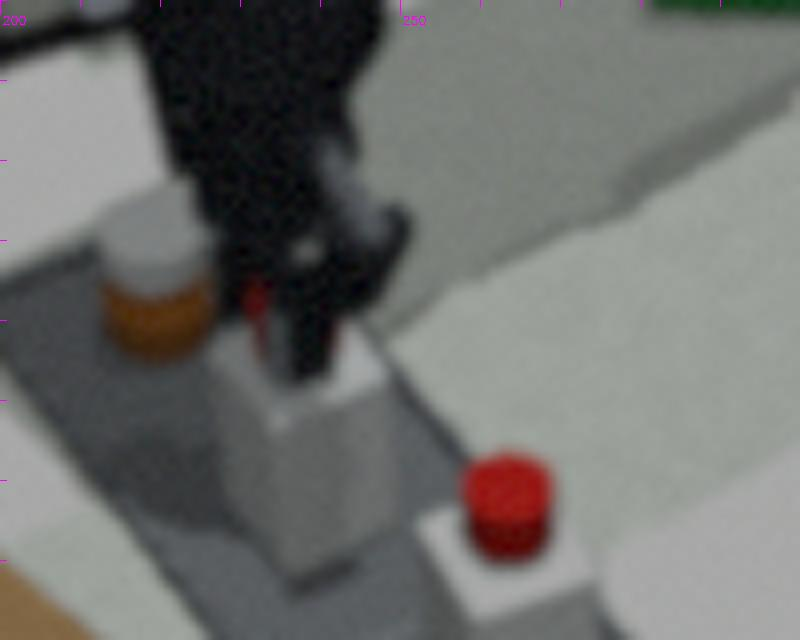

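Now B hangs essentially vertical, well inside the tray and a few mm above the floor. I'll hold lightly, lower until it touches, release and retreat.

```bash
python3 -m crank '-0.36 0 0 0 0;-0.36 0 0 -2 0;-0.36 0 0 -3 0;-0.36 0 0 -3 0' 20|sed -n 2p\;4p;python3 -m crank '-0.36 0 0 -1.5 0;-0.36 0 0 -2 0' 20|sed -n 2p\;4p
```

```text
ee_pos: [674.2, 75.8, 52.0]
contact_force: [1.6, 0.6, 7.6]
ee_pos: [675.1, 76.0, 51.9]
contact_force: [-4.3, 1.3, 15.8]
```

```bash
python3 -m crank '-0.25 0 0 0 0;-0.1 0 0 0 0;0.1 0 0 0 0;0.2 0 0 0 0;0.2 0 0 0 0;0.2 0 0 15 0;0.2 0 0 50 0;0.2 0 0 90 0;0.2 -80 0 130 0;0.2 -140 0 150 0;0.2 -200 0 150 0;0.2 -260 0 150 0;0.2 -290 0 150 0;0.2 -290 0 150 0'
python3 - <<'E'
from h import *
t=cam("top"); s=cam("scene")
cv2.imwrite("pics/s_end.png",cv2.resize(s["img"][:,:,::-1],(800,600),interpolation=cv2.INTER_CUBIC))
cv2.imwrite("pics/t_end.png",cv2.resize(t["img"][:,:,::-1],(800,600),interpolation=cv2.INTER_CUBIC))
E
```

```text
time: 52.48
ee_pos: [382.4, 76.2, 203.1]
tcp_rot: [0.039, 0.999, 0.004, 0.017]
contact_force: [1.0, -0.7, -0.8]
grip_width: 51.0
```

View pics/s_end.png

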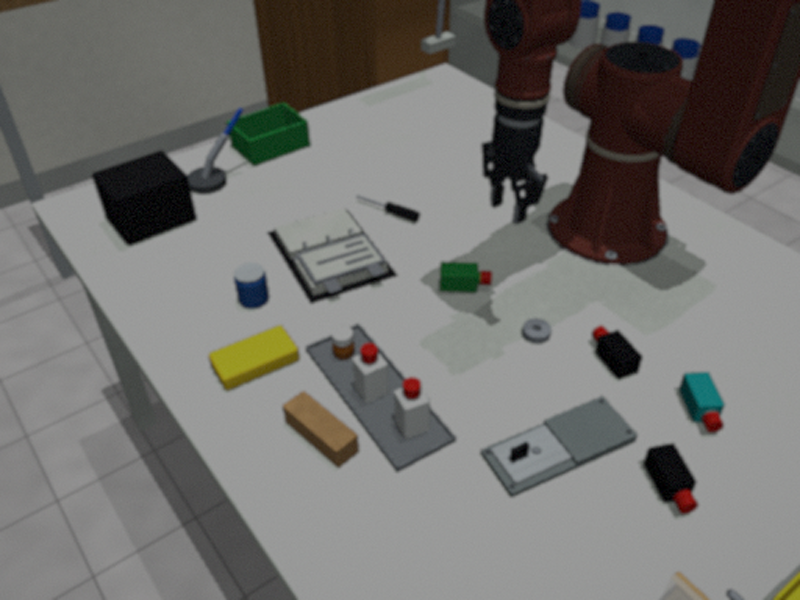

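View pics/t_end.png

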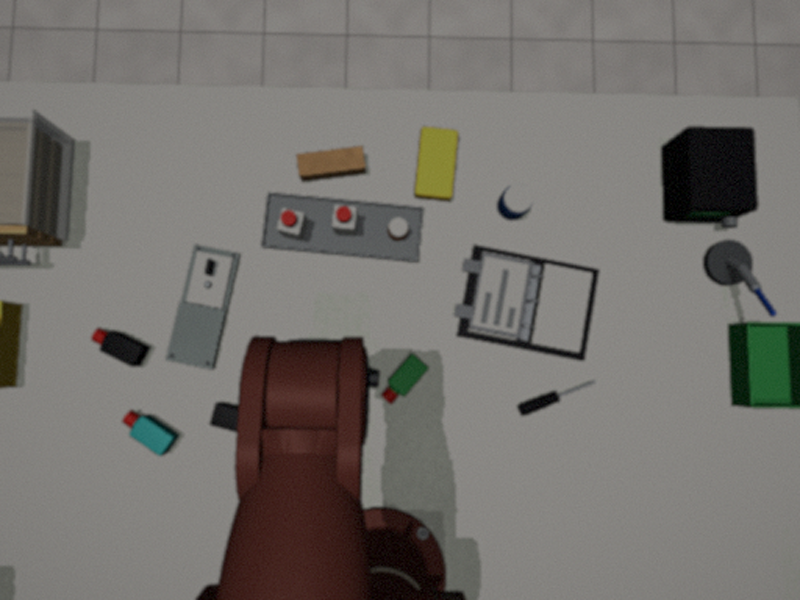

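Both leaves are turned, the plate is seated, and both bottles stand in the tray at scene (370,375) and (411,408). I'll do one enlarged check after a short pause before handing in.

```bash
python3 -m crank '0.2 0 0 0 0;0.2 0 0 0 0;0.2 0 0 0 0;0.2 0 0 0 0;0.2 0 0 0 0;0.2 0 0 0 0;0.2 0 0 0 0;0.2 0 0 0 0'|head -1
python3 - <<'E'
from h import *
t=cam("top"); s=cam("scene")
crop(s,165,125,425,320,3,"s1.png");crop(t,100,110,390,240,2,"t1.png")
a=cv2.resize(s["img"][200:305,190:300,::-1],None,fx=5,fy=5,interpolation=cv2.INTER_CUBIC);cv2.imwrite("pics/s2.png",a)
E
```

```text
time: 53.58
```

View pics/s1.png

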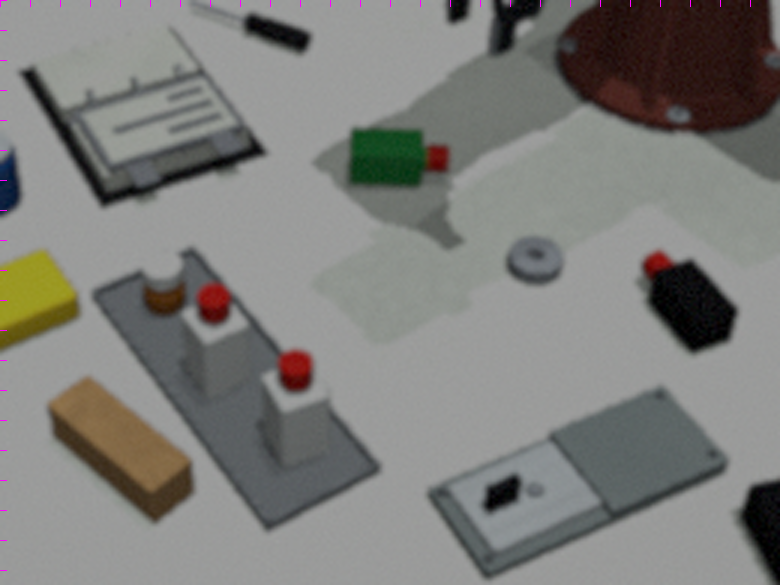

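View pics/s2.png

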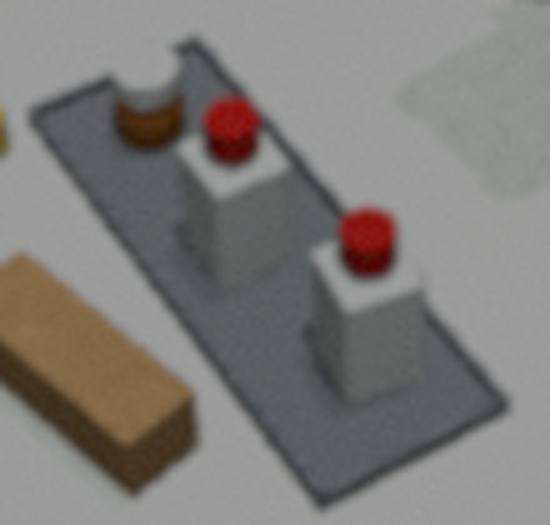

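```bash
python3 - <<'E'
from rig import job
print(job.close_job())
E
```

```text
the job is handed in; nothing more can be done
None
```

The job is done and handed in at about 54 s of robot time. I turned the upper leaf, then the lower one. I slid the plate along the jig and lowered it over the pin onto the seat. I then stood the two white bottles upright in the tray beside the jar; only two white ones were there.

**Last checks:** the closing scene picture, taken about a second after the arm last moved, shows:
- Both leaves lie flat on the other side, with their tabs out on that side.
- The plate sits flush behind the step, with the pin showing in its hole.
- Both bottles stand cap up inside the tray, and the jar is still standing.
- The spool, carton, meter, can and screwdriver look unmoved.

**What disagreed or went wrong:**
- **Fingertip height:** touching the bench showed the real fingertips about 35 mm above the reported tool position, so I corrected every height for that.
- **Cameras:** they differed by up to about 9 mm in places, so I checked most grasps by eye before closing.
- **Bottles:** neither swung upright under the full grip, so I eased the grip until they did. The second one tilted again on the way to the tray, and I righted it before letting go.

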